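# Tip out the stacked sinker bins into the trip tub

## Task

Empty the pile of sinker bins into the grey tub for the trip: lift off the top bin, tip it over the tub by 45 degrees or more, lip down, until its sinkers have rolled out, bring it back level and set it on the rubber mat, stacking the empties there (a bin that is already empty need not be tipped). Work down the pile until every sinker lies in the tub and all the bins, with any that stands on the mat already, are upright and squarely on one another in one pile near the middle of the mat. Do not disturb the lures, the pliers or the reel cap.

Things in the scene. Friction and masses are not known exactly. Their poses are not given: they have to be found in the camera images.
- bin_a: Lowest of the piled, like sheet-metal sinker bins: open top, 126 mm long, flat parallel sides 64 mm apart outside, 40 mm high, 130 g. Origin: underside, mid width, 50 mm from the outside of the back, 76 mm from the lip's front edge. z up, +x to the closed back, -x to the pouring lip, y across. Floor top z = 7 mm. Sides and back, 3 mm thick and 40 mm high, span x = -50 to 50 mm.
- bin_b: Second bin from below, same as bin_a. In front of the sides (x < -50 mm) the lip rises at 28 degrees between 24 mm high cheeks to z = 20 mm at x = -76 mm; a thin tie bar joins the sides at the top, at x = -46 mm. Sinkers roll out over the lip when the bin is tipped lip down by 45 degrees or more (a little more is quicker).
- bin_c: Bin on bin_b, same as bin_a. Two round-edged runners under each bin (its lowest 4 mm) fit with 2 mm play between the walls of the bin below, so in a pile, all facing one way, each stands 36 mm above the next, sides flush; the rounding centres a bin let down up to about 3 mm off. At the start all lips face the robot's side (-x within 30 degrees).
- bin_d: Empty bin, same as bin_a, on top of bin_c as a cover; absent (None) in some starts (bin_c is then the top of the pile).
- bin_e: Empty bin, same as bin_a, already standing on the mat; absent (None) in some starts (the mat is then bare).
- sinker_a1: Lead ball sinker, 18 mm diameter, 35 g, rolls freely; origin at its centre. At the start it lies on the floor of bin_a.
- sinker_a2: Lead ball sinker, 18 mm diameter, 35 g, rolls freely; origin at its centre. At the start it lies on the floor of bin_a. Absent (None) in some starts.
- sinker_a3: Lead ball sinker, 18 mm diameter, 35 g, rolls freely; origin at its centre. At the start it lies on the floor of bin_a. Absent (None) in some starts.
- sinker_b1: Lead ball sinker, 18 mm diameter, 35 g, rolls freely; origin at its centre. At the start it lies on the floor of bin_b.
- sinker_b2: Lead ball sinker, 18 mm diameter, 35 g, rolls freely; origin at its centre. At the start it lies on the floor of bin_b. Absent (None) in some starts.
- sinker_b3: Lead ball sinker, 18 mm diameter, 35 g, rolls freely; origin at its centre. At the start it lies on the floor of bin_b. Absent (None) in some starts.
- sinker_c1: Lead ball sinker, 18 mm diameter, 35 g, rolls freely; origin at its centre. At the start it lies on the floor of bin_c.
- sinker_c2: Lead ball sinker, 18 mm diameter, 35 g, rolls freely; origin at its centre. At the start it lies on the floor of bin_c. Absent (None) in some starts.
- tub: Square open grey plastic tub, 180 x 180 mm outside, 70 mm high, walls and floor 4 mm, about 0.55 kg, loose on the shelf. Origin: centre of its underside, z up, x and y square to the walls. It may get knocked a few centimetres during the job.
- mat: Ribbed black rubber mat fixed to the shelf, 220 mm (its x) x 160 mm (its y), 3 mm thick. Origin: centre of its underside, on the shelf; its top is at z = 3 mm.
- shad_1: Bystander: green rubber shad lure, 80 mm long, 25 mm high, lying on the shelf beyond the work. Origin: underside, near its middle.
- shad_2: Bystander: green rubber shad lure, 80 mm long, 25 mm high, lying on the shelf beyond the work. Origin: underside, near its middle.
- pliers: Bystander: titanium long-nose pliers, 165 mm long, 12 mm high, lying on the shelf beyond the work. Origin: underside, near the pivot.
- reel_cap: Bystander: black nylon reel cap, 48 mm diameter, 24 mm high, on the shelf beyond the work. Origin: centre of its underside.

How it is judged:
By the outcome, as a careful person would: the job done as asked, in the order asked, and still so for the second after the job is handed in, with the robot touching nothing.
Of bin_d, bin_e only 1 to 2 are there at a start; the rules pass over those that are not, and their reading is None.
Of sinker_a2, sinker_a3, sinker_b2, sinker_b3, sinker_c2 only 1 to 5 are there at a start; the rules pass over those that are not, and their reading is None.
At some moment in a run one of tub may be knocked a few centimetres aside while the robot is not near it.
It also fails if it takes over 210 s, if anything falls off the work surface, if the arm or the gripper's body presses on something with over 40 N, if the wrist force passes 120 N, or if a joint passes its speed limit or range.

## Robot

A 6-joint arm with a two-finger parallel gripper is mounted at the origin on the work surface. World frame = base frame: x ahead of the robot, y to its left, z up, the work surface at z = 0. Lengths are in m, angles in degrees, forces in N, time in s.
With the tool pointing down it reaches from about 0.3 to 0.75 m from the base axis. Payload 8.5 kg.
Tool frame: the origin (TCP) lies on the centre line of the jaws, within the pads' length; the fingertips stand 11 mm ahead of it and the grasp point (between the pads) lies 8 mm behind it; z points along the fingers, y is the line along which they close (so a half turn about z gives the same grasp; the last joint's range is limited). The gripper opens to 85 mm and grips with 20 to 120 N. Pads are 22 mm wide; open, the fingers measure 114 mm over their backs; the gripper's body (76 mm by 85 mm) begins 54 mm behind the grasp point. The pads swing forward as they close: fully open they stand 13 mm farther back than shut.
Start: joints at [-77.882, 21.807, 74.336, -0, 83.858, -12.336], TCP at [0.228, -0.501, 0.242] pointing down, gripper open.
Joint ranges: [-178.18, 178.18], [-50.72, 133.34], [12.68, 142.11], [-81.47, 261.47], [9.98, 163.14], [-165.26, 165.26]. Speed limits (degrees/s): [136.94, 136.94, 180, 180, 180, 180].

## Interface

Orientations are given as a 3x3 rotation matrix whose columns are the frame's x, y, z axes.
In Python, from rig import env gives the robot as it stands.
- The arm moves only by the shell command python3 nudge.py 'ROWS' [FORCE]. ROWS is a JSON list of rows, 1 to 10 of them, each of 5 numbers: dx, dy, dz in m, then a turn about the tool's z in degrees, then the finger opening in m; each row shifts and turns the commanded pose from where the row before left it, along the tool's axes as they then stand; what a row does not reach is not made up. A row lasts 1/10 s, in which the tool goes at most 0.05 m and 8.59 degrees, less where a joint would pass 70% of its speed; a pose out of reach is approached as far as the arm can. The fingers move at their own pace and stop on an object; FORCE is the grip in N (left out, the last holds). Time passes only in rows, so rows that do not move let the fingers close. It prints the time, the measured TCP pose, the force, the opening and the grip force at its end.
- env.observe(): the state, without advancing time (a new reading comes with each control period).
- env.get_image(name): name is "side" or "top" or "wrist"; returns a dict with "pixels" (400x640x3 uint8, red, green, blue), "K" (3x3 intrinsics, pixels), "extrinsics" (4x4, takes a point from world to camera coordinates). Camera axes: x right, y down, z forward; pixel columns grow to the right and rows downward; lengths in m; the calibration is good to about 2 mm. A picture is of the moment at which its call begins. There is no depth.
- env.close_job(): hands the job in; it is judged then, once.
The state is a dict: "time_s": time; "q": joint angles; "qvel": joint speeds; "joint_efforts": joint torques, N m; "position": TCP position; "tool_rot": TCP orientation; "ft_force": force on the tool from outside, world axes, zero at the start; "wrist_torque": the same for the moment, N m; "grip_width": finger opening in m; "gripper_force": force on a finger pad.
Only numpy, scipy, OpenCV 4.12 (cv2) and the standard library are available. Lean on these libraries where they do the work, as an engineer would, in place of code of your own. Each camera call takes 0.05 s, during which the arm holds its last target. There are 200 camera calls.

## Working session

There is one attempt and no reset: what is moved stays moved. The work goes in short steps, Python scripts to look and compute and a shell command to move; the robot and the scene stay as the last step left them, time stands still between calls to the robot, and variables do not carry over. Pictures are saved under pics/ and viewed, at most 14 in all, crops included, and the job is handed in when it is done.

```bash
ls; mkdir -p pics; python3 - <<'E'
from rig import env
import cv2,json,numpy as np
for n in("top","side"):
    d=env.get_image(n); cv2.imwrite(f"pics/{n}0.png",d["pixels"][:,:,::-1]); print(n,np.round(d["K"],1).tolist(),np.round(d["extrinsics"],3).tolist())
o=env.observe();print(o["time_s"],o["tool_rot"],o["grip_width"])
E
```

```text
nudge.py
pics
rig.py
top [[405.5, 0.0, 320.3], [0.0, 405.5, 197.7], [0.0, 0.0, 1.0]] [[-0.021, -1.0, 0.011, 0.018], [-0.994, 0.019, -0.108, 0.549], [0.107, -0.013, -0.994, 1.066], [0.0, 0.0, 0.0, 1.0]]
side [[361.4, 0.0, 310.2], [0.0, 361.4, 195.0], [0.0, 0.0, 1.0]] [[-0.962, -0.273, -0.005, 0.557], [-0.197, 0.71, -0.676, 0.171], [0.188, -0.65, -0.737, 0.787], [0.0, 0.0, 0.0, 1.0]]
0.1 [[ 9.10308993e-01  4.13929291e-01 -2.83220835e-04]
 [ 4.13929311e-01 -9.10308192e-01  1.23344762e-03]
 [ 2.52741854e-04 -1.24005187e-03 -9.99999199e-01]] 0.08529479514647542
```
View pics/top0.png

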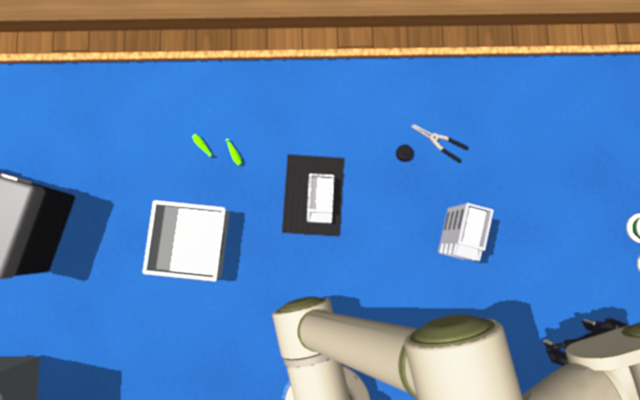

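View pics/side0.png

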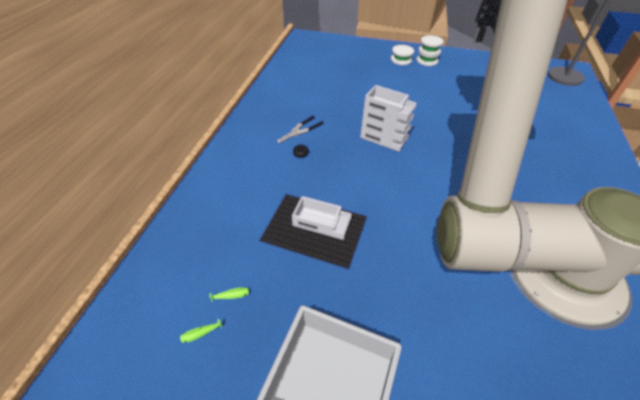

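The top view shows a pile of four bins at about (467,230), so bin_d is there. Bin_e stands on the mat at (320,198), mat centre is about (314,195), and the tub is at (187,240). The side view confirms four bins in the pile. Rows only turn about the tool's z, so I'll test how the arm behaves at the edge of its reach, in free air.

```bash
python3 nudge.py '[[0,0,-0.05,0,0.085],[0,0,-0.05,0,0.085],[0,0,-0.05,0,0.085],[0,0,-0.05,0,0.085],[0,0,-0.05,0,0.085],[0,0,-0.05,0,0.085],[0,0,-0.05,0,0.085],[0,0,-0.05,0,0.085]]'; python3 nudge.py '[[0,0,-0.05,0,0.085],[0,0,-0.05,0,0.085],[0,0,-0.05,0,0.085],[0,0,-0.05,0,0.085]]'; python3 - <<'E'
from rig import env
o=env.observe();print(o["q"],o["tool_rot"])
E
cat > m.py <<'E'
import numpy as np,cv2
def ray(d,uv,z):
    E=np.array(d["extrinsics"]);K=np.array(d["K"]);R,t=E[:3,:3],E[:3,3];c=-R.T@t
    v=R.T@np.linalg.inv(K)@np.array([uv[0],uv[1],1.]);return c+v*(z-c[2])/v[2]
def quad(d,mask,z):
    cs=max(cv2.findContours(mask.astype(np.uint8),0,2)[0],key=cv2.contourArea)
    P=np.array([ray(d,p[0],z)[:2]*1000 for p in cs],np.float32)
    return cv2.minAreaRect(P)
E
```

```text
time_s: 0.9
position: [0.2154, -0.475, 0.595]
tool_rot: [[0.91, 0.414, 0.005], [0.414, -0.91, -0.0], [0.004, 0.002, -1.0]]
ft_force: [-0.2, -1.3, -0.8]
grip_width: 0.0849
gripper_force: 0.0
time_s: 1.3
position: [0.1783, -0.3919, 0.6655]
tool_rot: [[0.91, 0.413, 0.033], [0.414, -0.907, -0.072], [0.0, 0.079, -0.997]]
ft_force: [-0.1, 1.0, -0.5]
grip_width: 0.0851
gripper_force: 0.0
[-82.14722979  15.03213981  12.74364018   2.4357507  147.85179692
 -14.49578145] [[ 9.10247655e-01  4.12766229e-01  3.27604406e-02]
 [ 4.14064254e-01 -9.07394573e-01 -7.20130794e-02]
 [ 2.07879597e-06  7.91146641e-02 -9.96865522e-01]]
```

```bash
python3 nudge.py '[[0,0.05,0,0,0.085],[0,0.05,0,0,0.085],[0,0.05,0,0,0.085],[0,0.05,0,0,0.085],[0,0.05,0,0,0.085]]';python3 -c "
from rig import env
print(env.observe()['q'])";  python3 nudge.py '[[0,0.05,0,0,0.085],[0,0.05,0,0,0.085],[0,0.05,0,0,0.085],[0,0.05,0,0,0.085],[0,0.05,0,0,0.085]]';python3 -c "
from rig import env
print(env.observe()['q'])"
```

```text
time_s: 1.8
position: [0.2469, -0.5429, 0.5674]
tool_rot: [[0.91, 0.41, 0.06], [0.414, -0.901, -0.13], [0.0, 0.143, -0.99]]
ft_force: [0.4, -0.3, 0.8]
grip_width: 0.0852
gripper_force: 0.0
[-77.64261517  27.10518853  12.78046843   2.34100268 132.04195292
 -10.40598067]
time_s: 2.3
position: [0.2956, -0.6501, 0.483]
tool_rot: [[0.91, 0.402, 0.1], [0.414, -0.883, -0.22], [0.0, 0.242, -0.97]]
ft_force: [-0.6, 0.4, -0.2]
grip_width: 0.0848
gripper_force: 0.0
[-75.89718184  35.65228524  12.7816139    2.83753232 117.75963686
  -8.72487592]
```

```bash
for i in 1; do python3 nudge.py '[[0,-0.05,0,0,0.085],[0,-0.05,0,0,0.085],[0,-0.05,0,0,0.085],[0,-0.05,0,0,0.085],[0,-0.05,0,0,0.085],[0,-0.05,0,0,0.085],[0,-0.05,0,0,0.085]]'; python3 -c "
from rig import env
print(env.observe()['q'])";python3 nudge.py '[[0,-0.03,0,0,0.085],[0,-0.03,0,0,0.085],[0,-0.03,0,0,0.085]]'; done; python3 - <<'E'
from rig import env
import cv2,numpy as np
print(env.observe()['q'])
im=cv2.imread("pics/top0.png")
f=lambda u,v,w,h,s:cv2.resize(im[v:v+h,u:u+w],None,fx=s,fy=s,interpolation=cv2.INTER_CUBIC)
a=f(425,190,80,80,5);b=f(280,150,80,80,5)
cv2.imwrite("pics/crop1.png",np.hstack([a,b]))
E
```

```text
time_s: 3.0
position: [0.1623, -0.3572, 0.4054]
tool_rot: [[0.91, 0.402, 0.101], [0.414, -0.883, -0.22], [0.0, 0.242, -0.97]]
ft_force: [0.1, -1.0, 0.4]
grip_width: 0.0849
gripper_force: 0.0
[-86.27515119  -5.75681575  82.51375079   4.93660799  90.09994685
 -20.17882746]
time_s: 3.3
position: [0.1264, -0.2785, 0.384]
tool_rot: [[0.91, 0.402, 0.101], [0.415, -0.883, -0.221], [0.0, 0.243, -0.97]]
ft_force: [0.4, -0.2, 0.8]
grip_width: 0.0852
gripper_force: 0.0
[-94.13610169 -16.07605827  93.33171595   6.67862618  90.36634839
 -27.85755144]
```

View pics/crop1.png

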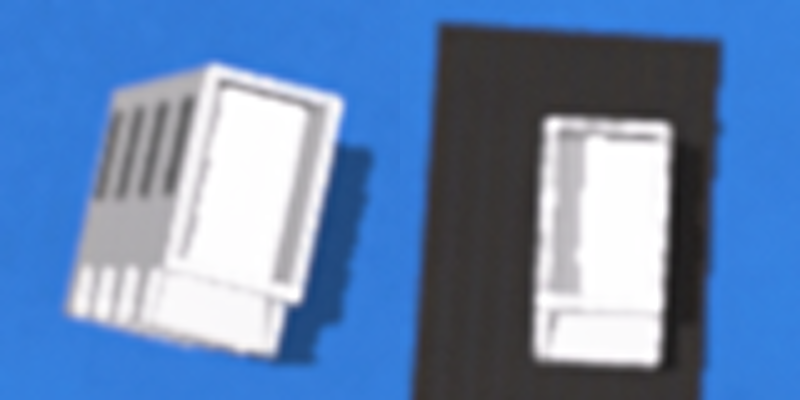

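The crop shows the pile's rim corners at crop pixels (210,65), (343,98), (300,302) and (165,268). Bin_e's are at (145,117), (272,122), (265,303) and (140,297) relative to its own half.

```bash
python3 - <<'E'
from rig import env
from m import *
d=env.get_image("top")
def box(c,o,z,n):
    P=np.array([ray(d,(o[0]+u/5,o[1]+v/5),z)[:2] for u,v in c])*1000
    print(n,P.round(0).tolist(),"back",np.linalg.norm(P[0]-P[1]).round(),"sides",np.linalg.norm(P[0]-P[3]).round(),np.linalg.norm(P[1]-P[2]).round(),
     "ctr",P.mean(0).round(), "yaw(+x) L/R",[np.degrees(np.arctan2(*(a-b)[::-1])).round(1) for a,b in((P[0],P[3]),(P[1],P[2]))],"yaw from back",np.degrees(np.arctan2(*(P[0]-P[1])[::-1])).round(1)-90)
box([(210,65),(343,98),(300,302),(165,268)],(425,190),.148,"pile")
box([(145,117),(272,122),(265,303),(140,297)],(280,150),.043,"e")
im=cv2.imread("pics/top0.png").astype(int);hsv=cv2.cvtColor(im.astype(np.uint8),cv2.COLOR_BGR2HSV)
v,s=hsv[:,:,2],hsv[:,:,1]
m=np.zeros(v.shape,np.uint8);m[190:290,130:240]=(s[190:290,130:240]<70)
print("tub rim",quad(d,m,.07))
m=np.zeros(v.shape,np.uint8);m[140:250,270:360]=(s[140:250,270:360]<90)
print("mat",quad(d,m,.003))
E
```

```text
pile [[517.0, -345.0], [500.0, -409.0], [403.0, -382.0], [420.0, -318.0]] back 66.0 sides 101.0 101.0 ctr [ 460. -363.] yaw(+x) L/R [np.float64(-15.8), np.float64(-15.6)] yaw from back -15.200000000000003
e [[614.0, 36.0], [610.0, -32.0], [513.0, -26.0], [517.0, 41.0]] back 68.0 sides 97.0 98.0 ctr [564.   5.] yaw(+x) L/R [np.float64(-2.6), np.float64(-3.6)] yaw from back -3.4000000000000057
tub rim ((442.7149658203125, 355.0486145019531), (199.5714111328125, 190.4607391357422), 82.94348907470703)
mat ((561.368896484375, 26.682174682617188), (154.38108825683594, 214.2623748779297), 85.1557846069336)
```

```bash
cat > kin.py <<'E'
import numpy as np
from scipy.spatial.transform import Rotation as R
from scipy.optimize import least_squares
def fk(q,p):
    q=np.radians(q);lat,d1,L1,e1,L2,e2,L3=p
    ry=lambda a:R.from_euler('y',a).as_matrix();rz=lambda a:R.from_euler('z',a).as_matrix()
    M=rz(q[0]);t=M@[0,lat,d1];M=M@ry(q[1]);t=t+M@[e1,0,L1];M=M@ry(q[2]);t=t+M@[e2,0,L2]
    M=M@rz(q[3])@ry(q[4]);t=t+M@[0,0,L3];return t,M@rz(q[5]+np.pi/2)
D=[([-77.882,21.807,74.336,0,83.858,-12.336],[.228,-.501,.242]),
([-82.147,15.032,12.744,2.436,147.852,-14.496],[.1783,-.3919,.6655]),
([-77.643,27.105,12.780,2.341,132.042,-10.406],[.2469,-.5429,.5674]),
([-75.897,35.652,12.782,2.838,117.760,-8.725],[.2956,-.6501,.483]),
([-86.275,-5.757,82.514,4.937,90.100,-20.179],[.1623,-.3572,.4054]),
([-94.136,-16.076,93.332,6.679,90.366,-27.858],[.1264,-.2785,.384])]
f=lambda p:np.concatenate([fk(q,p)[0]-x for q,x in D])
s=least_squares(f,[.1,.3,.4,0,.4,0,.25]);P=s.x
lo=[-178.18,-50.72,12.68,-81.47,9.98,-165.26];hi=[178.18,133.34,142.11,261.47,163.14,165.26]
def ik(t,M,q0,w=.3):
    g=lambda q:np.r_[fk(q,P)[0]-t,w*R.from_matrix(M.T@fk(q,P)[1]).as_rotvec()]
    return least_squares(g,np.clip(q0,np.array(lo)+.01,np.array(hi)-.01),bounds=(lo,hi),x_scale=50.)
def tool(psi,a,turn=0): # bin yaw psi, tilt a: tool y=-bin y... returns tool rot
    z=np.r_[-np.cos(psi)*np.sin(a),-np.sin(psi)*np.sin(a),-np.cos(a)];y=np.r_[-np.sin(psi),np.cos(psi),0]
    M=np.c_[np.cross(y,z),y,z];return M@R.from_euler('z',turn).as_matrix()
E
python3 - <<'E'
from kin import *
print(P.round(4),abs(f(P)).max());print(fk(D[3][0],P)[1].round(3))
psi=np.radians(-15.5)
for a in(0,25,30):
  for y,turn in(("pile",0),("pile",180),("tub",0),("tub",180),("mat",0),("mat",180)):
    c={"pile":(.46,-.363,.14),"tub":(.443,.355,.2),"mat":(.561,.027,.2)}[y]
    best=min((ik(np.array(c),tool(psi,np.radians(a),np.radians(turn)),q0) for q0 in([np.degrees(np.arctan2(c[1],c[0])),20,80,0,80,0],[np.degrees(np.arctan2(c[1],c[0])),20,80,0,80,120],[np.degrees(np.arctan2(c[1],c[0])),20,80,0,80,-120])),key=lambda s:s.cost)
    print(a,y,turn,best.x.round(0),best.cost.round(6))
for z in(.15,.25,.4,.5):
  for r in (.4,.35,.3,.25,.2,.15):
    b=ik(np.r_[r*np.cos(psi),r*np.sin(psi),z],tool(psi,0),[-30,0,100,0,80,0]);M=fk(b.x,P)[1];print(z,r,b.x.round(0),b.cost.round(5),M[:,2].round(2))
E
```

```text
[1.176e-01 1.284e-01 5.373e-01 1.000e-04 3.511e-01 1.028e-01 2.453e-01] 0.0001434434098246673
[[ 0.91   0.402  0.1  ]
 [ 0.414 -0.883 -0.22 ]
 [ 0.     0.242 -0.97 ]]
0 pile 0 [ -50.   30.   78.    0.   72. -124.] 0.0
0 pile 180 [-50.  30.  78.   0.  72.  56.] 0.0
0 tub 0 [ 27.  25.  76.  -0.  79. -48.] 0.0
0 tub 180 [ 27.  25.  76.   0.  79. 132.] 0.0
0 mat 0 [ -9.  25.  77.   0.  79. -84.] 0.0
0 mat 180 [-9. 25. 77.  0. 79. 96.] 0.0
25 pile 0 [ -45.   41.   61.  -12.  100. -119.] 0.0
25 pile 180 [-45.  41.  61. -12. 100.  61.] 0.0
25 tub 0 [ 20.  33.  66.  15. 101. -54.] 0.0
25 tub 180 [ 20.  33.  66.  15. 101. 126.] 0.0
25 mat 0 [-10.  36.  61.   2. 108. -85.] 0.0
25 mat 180 [-10.  36.  61.   2. 108.  95.] 0.0
30 pile 0 [ -44.   43.   58.  -14.  105. -119.] 0.0
30 pile 180 [-44.  43.  58. -14. 105.  61.] 0.0
30 tub 0 [ 19.  35.  64.  17. 105. -54.] 0.0
30 tub 180 [ 19.  35.  64.  17. 105. 126.] 0.0
30 mat 0 [-10.  38.  58.   3. 114. -85.] 0.0
30 mat 180 [-10.  38.  58.   3. 114.  95.] 0.0
0.15 0.4 [ -33.   13.  105.   -0.   62. -107.] 0.0 [ 0. -0. -1.]
0.15 0.35 [ -35.    8.  112.
[... 766 characters left out ...]
[ -35.   -4.   81.   -0.  103. -110.] 0.0 [-0. -0. -1.]
0.4 0.3 [ -39.  -10.   85.   -0.  104. -113.] 0.0 [-0. -0. -1.]
0.4 0.25 [ -44.  -16.   89.   -0.  106. -118.] 0.0 [-0. -0. -1.]
0.4 0.2 [ -52.  -22.   93.   -0.  109. -126.] 0.0 [-0. -0. -1.]
0.4 0.15 [ -67.  -30.   96.   -0.  114. -142.] 0.0 [-0. -0. -1.]
0.5 0.4 [ -33.    3.   58.    0.  119. -107.] 0.0 [ 0.  0. -1.]
0.5 0.35 [ -35.   -3.   64.   -0.  119. -110.] 0.0 [-0. -0. -1.]
0.5 0.3 [ -39.   -9.   69.   -0.  120. -113.] 0.0 [-0. -0. -1.]
0.5 0.25 [ -44.  -14.   73.   -0.  122. -118.] 0.0 [-0. -0. -1.]
0.5 0.2 [ -52.  -20.   76.   -0.  124. -126.] 0.0 [-0. -0. -1.]
0.5 0.15 [ -67.  -27.   79.   -0.  129. -142.] 0.0 [-0. -0. -1.]
```

```bash
cat >> kin.py <<'E'
def st():
    from rig import env
    o=env.observe();return np.array(o["position"]),np.array(o["tool_rot"]),np.array(o["q"]),o
def say(*pts): # world waypoints -> tool-frame deltas
    t,M,q,o=st()
    for p in pts: print("to",np.round(p,3),"d",(M.T@(np.array(p)-t)).round(4),"rows",(np.linalg.norm(np.array(p)-t)/.05).round(1));t=np.array(p)
    z=M[:,2];print("q",q.round(1),"tilt",np.degrees(np.arccos(-z[2])).round(2),"@",np.degrees(np.arctan2(z[1],z[0])).round(2),"y@",np.degrees(np.arctan2(M[1,1],M[0,1])).round(2),"yz",M[2,1].round(4))
E
python3 nudge.py '[[0,0,-0.01,-8.5,0.085],[0,0,-0.01,-8.5,0.085],[0,0,-0.01,-8.5,0.085],[0,0,-0.01,-8.5,0.085],[0,0,-0.01,-8.5,0.085],[0,0,-0.01,-8.5,0.085],[0,0,-0.01,-8.5,0.085],[0,0,-0.01,-8.5,0.085]]' >/dev/null; python3 nudge.py '[[0,0,-0.01,-8.5,0.085],[0,0,-0.01,-8.5,0.085],[0,0,-0.01,-8.5,0.085],[0,0,-0.01,-8.5,0.085],[0,0,-0.01,-8.5,0.085],[0,0,-0.01,-8.5,0.085],[0,0,-0.01,-8.5,0.085],[0,0,-0.01,-8.5,0.085]]'
python3 - <<'E'
from kin import *
say([.32,-.08,.58],[.2,.3,.62],[-.1,.35,.64],[-.3,.19,.66])
E
```

```text
time_s: 4.95
position: [0.1119, -0.2446, 0.5401]
tool_rot: [[-0.934, 0.343, 0.1], [0.315, 0.923, -0.22], [-0.168, -0.174, -0.97]]
ft_force: [0.1, -0.0, 0.3]
grip_width: 0.0849
gripper_force: 0.0
to [ 0.32 -0.08  0.58] d [-0.1491  0.2164 -0.0542] rows 5.4
to [0.2  0.3  0.62] d [ 0.2252  0.3026 -0.1346] rows 8.0
to [-0.1   0.35  0.64] d [ 0.2926 -0.0603 -0.0604] rows 6.1
to [-0.3   0.19  0.66] d [ 0.133  -0.2198 -0.0041] rows 5.1
q [ -99.5  -17.9   69.4    8.7  116.6 -165.3] tilt 14.01 @ -65.59 y@ 69.61 yz -0.1744
```

```bash
python3 nudge.py '[[-0.03,0.0432,-0.0108,0,0.085],[-0.03,0.0432,-0.0108,0,0.085],[-0.03,0.0432,-0.0108,0,0.085],[-0.03,0.0432,-0.0108,0,0.085],[-0.03,0.0432,-0.0108,0,0.085]]'; python3 nudge.py '[[0.028,0.0378,-0.0168,0,0.085],[0.028,0.0378,-0.0168,0,0.085],[0.028,0.0378,-0.0168,0,0.085],[0.028,0.0378,-0.0168,0,0.085],[0.028,0.0378,-0.0168,0,0.085],[0.028,0.0378,-0.0168,0,0.085],[0.028,0.0378,-0.0168,0,0.085],[0.028,0.0378,-0.0168,0,0.085]]'
python3 - <<'E'
from kin import *
say([-.1,.35,.62],[-.28,.2,.62])
E
```

```text
time_s: 5.45
position: [0.2476, -0.1438, 0.5654]
tool_rot: [[-0.934, 0.344, 0.097], [0.317, 0.924, -0.215], [-0.164, -0.17, -0.972]]
ft_force: [-1.2, -1.3, -0.6]
grip_width: 0.0849
gripper_force: 0.0
time_s: 6.25
position: [0.1685, 0.1318, 0.5967]
tool_rot: [[-0.935, 0.341, 0.093], [0.317, 0.925, -0.208], [-0.157, -0.165, -0.974]]
ft_force: [0.7, -0.6, 0.1]
grip_width: 0.0852
gripper_force: 0.0
to [-0.1   0.35  0.62] d [ 0.3167  0.1065 -0.0929] rows 6.9
to [-0.28  0.2   0.62] d [ 0.1208 -0.2002  0.0144] rows 4.7
q [ 21.3 -12.4  56.1 -18.4 134.1 -62.3] tilt 13.14 @ -65.91 y@ 69.75 yz -0.1647
```

```bash
python3 nudge.py '[[0.045,0.0152,-0.0132,0,0.085],[0.045,0.0152,-0.0132,0,0.085],[0.045,0.0152,-0.0132,0,0.085],[0.045,0.0152,-0.0132,0,0.085],[0.045,0.0152,-0.0132,0,0.085],[0.045,0.0152,-0.0132,0,0.085],[0.045,0.0152,-0.0132,0,0.085],[0.045,0.0152,-0.0132,0,0.085]]';  python3 nudge.py '[[0.024,-0.04,0.003,0,0.085],[0.024,-0.04,0.003,0,0.085],[0.024,-0.04,0.003,0,0.085],[0.024,-0.04,0.003,0,0.085],[0.024,-0.04,0.003,0,0.085]]'
python3 - <<'E'
from kin import *
t,M,q,o=st();u=np.array([np.cos(np.radians(148)),np.sin(np.radians(148)),0])
say(t+.1*u,t+.1*u+[0,0,.1])
E
```

```text
time_s: 7.05
position: [-0.1001, 0.3542, 0.621]
tool_rot: [[-0.936, 0.34, 0.091], [0.317, 0.926, -0.204], [-0.154, -0.162, -0.975]]
ft_force: [1.8, 1.3, 0.7]
grip_width: 0.0851
gripper_force: 0.0
time_s: 7.55
position: [-0.278, 0.2019, 0.6203]
tool_rot: [[-0.936, 0.341, 0.091], [0.318, 0.926, -0.205], [-0.154, -0.162, -0.975]]
ft_force: [-0.3, 0.6, 0.1]
grip_width: 0.0854
gripper_force: 0.0
to [-0.363  0.255  0.62 ] d [ 0.0962  0.0201 -0.0186] rows 2.0
to [-0.363  0.255  0.72 ] d [-0.0154 -0.0162 -0.0975] rows 2.0
q [122.6   7.1  33.8   4.  151.8  55.4] tilt 12.94 @ -66.0 y@ 69.76 yz -0.1625
```

```bash
python3 nudge.py '[[0.028,0.0014,-0.0406,0,0.085],[0.028,0.0014,-0.0406,0,0.085],[0.028,0.0014,-0.0406,0,0.085],[0.028,0.0014,-0.0406,0,0.085],[0.028,0.0014,-0.0406,0,0.085],[0.028,0.0014,-0.0406,0,0.085],[0.028,0.0014,-0.0406,0,0.085],[0.028,0.0014,-0.0406,0,0.085]]'
python3 - <<'E'
from kin import *
t,M,q,o=st();u=np.array([np.cos(np.radians(148)),np.sin(np.radians(148)),0])
say(t+.1*u,t+.1*u+[0,0,.1])
E
```

```text
time_s: 8.35
position: [-0.3324, 0.2276, 0.6472]
tool_rot: [[-0.934, 0.346, 0.09], [0.314, 0.915, -0.255], [-0.17, -0.21, -0.963]]
ft_force: [-0.8, -0.2, -0.4]
grip_width: 0.0845
gripper_force: 0.0
to [-0.417  0.281  0.647] d [ 0.0959  0.0191 -0.0211] rows 2.0
to [-0.417  0.281  0.747] d [-0.017  -0.021  -0.0963] rows 2.0
q [125.8  18.7  12.7  15.2 163.1  69.5] tilt 15.67 @ -70.6 y@ 69.28 yz -0.2097
```

```bash
python3 nudge.py '[[0.048,0.0095,-0.0105,0,0.085],[0.048,0.0095,-0.0105,0,0.085],[0.048,0.0095,-0.0105,0,0.085],[0.048,0.0095,-0.0105,0,0.085],[0.048,0.0095,-0.0105,0,0.085],[0.048,0.0095,-0.0105,0,0.085],[0.048,0.0095,-0.0105,0,0.085],[0.048,0.0095,-0.0105,0,0.085]]'
python3 - <<'E'
from kin import *
t,M,q,o=st();u=np.array([np.cos(np.radians(148)),np.sin(np.radians(148)),0])
say(t+.1*u,t+.1*u+[0,0,.1])
E
```

```text
time_s: 9.15
position: [-0.4261, 0.2896, 0.5354]
tool_rot: [[-0.893, 0.366, 0.261], [0.235, 0.874, -0.425], [-0.384, -0.318, -0.867]]
ft_force: [0.7, 0.6, -0.8]
grip_width: 0.085
gripper_force: 0.0
to [-0.511  0.343  0.535] d [ 0.0882  0.0153 -0.0446] rows 2.0
to [-0.511  0.343  0.635] d [-0.0384 -0.0318 -0.0867] rows 2.0
q [130.4  33.2  12.7  15.4 163.1  72.8] tilt 29.92 @ -58.46 y@ 67.26 yz -0.3184
```

```bash
python3 nudge.py '[[-0.0418,-0.0173,-0.0213,0,0.085],[-0.0418,-0.0173,-0.0213,0,0.085],[-0.0418,-0.0173,-0.0213,0,0.085],[-0.0418,-0.0173,-0.0213,0,0.085]]'
python3 - <<'E'
from kin import *
say()
E
python3 nudge.py '[[-0.0418,-0.0173,-0.0213,0,0.085],[-0.0418,-0.0173,-0.0213,0,0.085],[-0.0418,-0.0173,-0.0213,0,0.085],[-0.0418,-0.0173,-0.0213,0,0.085]]'
python3 - <<'E'
from kin import *
t,M,q,o=st();u=np.array([np.cos(np.radians(145)),np.sin(np.radians(145)),0])
say(t+.1*u,t+.1*u+[0,0,.1])
E
```

```text
time_s: 9.55
position: [-0.3796, 0.2285, 0.6158]
tool_rot: [[-0.924, 0.358, 0.133], [0.295, 0.891, -0.346], [-0.242, -0.28, -0.929]]
ft_force: [0.7, 0.1, -0.2]
grip_width: 0.085
gripper_force: 0.0
q [129.6  23.5  12.7  24.  163.1  81.3] tilt 21.73 @ -69.02 y@ 68.11 yz -0.2804
time_s: 9.95
position: [-0.3295, 0.1386, 0.686]
tool_rot: [[-0.934, 0.357, -0.002], [0.342, 0.892, -0.296], [-0.104, -0.277, -0.955]]
ft_force: [-0.0, -0.6, 1.6]
grip_width: 0.0853
gripper_force: 0.0
to [-0.411  0.196  0.686] d [ 0.0961  0.0219 -0.0168] rows 2.0
to [-0.411  0.196  0.786] d [-0.0104 -0.0277 -0.0955] rows 2.0
q [129.8  13.5  12.7  41.  163.1  99.1] tilt 17.19 @ -90.39 y@ 68.18 yz -0.2768
```

```bash
python3 nudge.py '[[-0.033,-0.0177,-0.0332,0,0.085],[-0.033,-0.0177,-0.0332,0,0.085],[-0.033,-0.0177,-0.0332,0,0.085],[-0.033,-0.0177,-0.0332,0,0.085],[-0.033,-0.0177,-0.0332,0,0.085],[-0.033,-0.0177,-0.0332,0,0.085]]'
python3 - <<'E'
from kin import *
t,M,q,o=st();u=np.array([np.cos(np.radians(145)),np.sin(np.radians(145)),0])
say(t+.1*u,t+.1*u+[0,0,.1])
E
```

```text
time_s: 10.55
position: [-0.2132, -0.0089, 0.7616]
tool_rot: [[-0.926, 0.347, -0.15], [0.378, 0.869, -0.319], [0.02, -0.352, -0.936]]
ft_force: [0.9, 0.7, -0.1]
grip_width: 0.0853
gripper_force: 0.0
to [-0.295  0.048  0.762] d [ 0.0975  0.0214 -0.006 ] rows 2.0
to [-0.295  0.048  0.862] d [ 0.002  -0.0352 -0.0936] rows 2.0
q [120.1  -1.9  12.7  94.4 163.1 144.9] tilt 20.63 @ -115.26 y@ 68.21 yz -0.3518
```

```bash
cat >> kin.py <<'E'
def row(q,d,turn=0,w=.3):
    t,M=fk(q,P);d=np.array(d);n=np.linalg.norm(d);d=d*min(1,.05/n) if n>0 else d
    return ik(t+M@d,M@R.from_euler('z',np.radians(turn)).as_matrix(),q,w).x
E
python3 - <<'E'
from kin import *
for w in(.05,.1,.2,.3,.5,1):
    q=np.array([-82.14722979,15.03213981,12.74364018,2.4357507,147.85179692,-14.49578145]);o=[]
    for i in range(10):
        q=row(q,[0,.05,0],w=w)
        if i in(4,9):o+=[fk(q,P)[0].round(3),fk(q,P)[1][2,1].round(3)]
    print(w,o)
E
```

```text
0.05 [array([ 0.268, -0.588,  0.756]), np.float64(0.83), array([ 0.284, -0.624,  0.98 ]), np.float64(0.916)]
0.1 [array([ 0.265, -0.583,  0.72 ]), np.float64(0.745), array([ 0.294, -0.646,  0.912]), np.float64(0.99)]
0.2 [array([ 0.258, -0.566,  0.644]), np.float64(0.498), array([ 0.308, -0.676,  0.733]), np.float64(0.899)]
0.3 [array([ 0.252, -0.553,  0.603]), np.float64(0.318), array([ 0.306, -0.672,  0.604]), np.float64(0.636)]
0.5 [array([ 0.247, -0.543,  0.575]), np.float64(0.174), array([ 0.297, -0.653,  0.505]), np.float64(0.317)]
1 [array([ 0.245, -0.538,  0.563]), np.float64(0.104), array([ 0.292, -0.641,  0.461]), np.float64(0.14)]
```

```bash
cat > search.py <<'E'
from kin import *
import sys
from multiprocessing import Pool
rng=np.random.default_rng(0)
M0=np.array([[-0.926,0.347,-0.15],[0.378,0.869,-0.319],[0.02,-0.352,-0.936]])
T=np.array([-.453,.126])
def trial(s):
    g=np.random.default_rng(s)
    az=np.radians(g.uniform(-110,110));r=g.uniform(.1,.6);z=g.uniform(.4,.9)
    t=np.array([r*np.cos(az),r*np.sin(az),z])
    b=ik(t,M0,[np.degrees(az)-10,0,60,0,100,np.degrees(az)-75],.6)
    if b.cost>1e-4: return
    q=b.x;a=np.radians(g.uniform(-180,180));e=np.radians(g.uniform(-50,90))
    d=.05*np.array([np.cos(a)*np.cos(e),np.sin(a)*np.cos(e),np.sin(e)]);best=(9,)
    for i in range(30):
        q=row(q,fk(q,P)[1].T@d,w=.6);p,M=fk(q,P)
        if p[2]<.2 or np.hypot(*p[:2])>.95 or p[0]<-.1 :break
        v=M[:2,2]; k=np.linalg.norm(v-T)
        if k<best[0]:best=(k,i+1,v.round(3),t.round(2),(d/.05).round(2),p.round(2),q.round(0))
    return best
if __name__=="__main__":
    with Pool() as p: res=[x for x in p.map(trial,range(1500),4) if x and x[0]<1]
    for x in sorted(res,key=lambda x:x[0])[:12]:print(*x)
E
nproc; OMP_NUM_THREADS=1 timeout 500 python3 search.py
```

```text
4
0.106677293585668 30 [-0.348  0.105] [-0.03  0.43  0.48] [0.01 0.08 1.  ] [-0.06  0.2   0.77] [ 40.  -3.  13.  98. 162.  72.]
0.1399370494993065 30 [-0.314  0.114] [-0.03  0.39  0.49] [-0.02  0.62  0.78] [-0.07  0.54  0.62] [ 76.  23.  13.  30. 138.  35.]
0.22086074936994843 27 [-0.238  0.175] [-0.08  0.43  0.5 ] [0.17 0.05 0.98] [0.04 0.24 0.75] [ 30.   0.  13.  69. 163.  33.]
0.27063000980645974 29 [-0.182  0.132] [0.2  0.19 0.59] [-0.18  0.95  0.24] [-0.1   0.81  0.31] [ 85.  50.  13.  12. 110.  24.]
0.31201751382115994 22 [-0.174 -0.014] [0.06 0.25 0.56] [-0.15  0.41  0.9 ] [-0.1   0.36  0.69] [ 80.  12.  13.  25. 156.  35.]
0.32282148179099096 22 [-0.178 -0.043] [0.13 0.18 0.54] [-0.21  0.75  0.62] [-0.1   0.56  0.56] [ 84.  28.  13.  16. 142.  29.]
0.3270850252629083 30 [-0.132  0.064] [0.1  0.45 0.4 ] [0.11 0.48 0.87] [0.08 0.44 0.65] [ 59.  17.  13.  17. 150.   7.]
0.33002837299545545 18 [-0.478 -0.203] [ 0.23 -0.31  0.54] [-0.97  0.23 -0.05] [-0.1  -0.27  0.42] [-117.  -19.   93.  -20.   81. -165.]
0.3329053651208452 28 [-0.122  0.16 ] [0.24 0.54 0.41] [-0.06  0.57  0.82] [-0.    0.55  0.61] [ 73.  23.  13.  14. 137.  18.]
0.3329459265151826 19 [-0.163 -0.038] [0.26 0.39 0.43] [-0.33  0.93  0.18] [-0.09  0.78  0.29] [ 85.  51.  13.  10. 119.  23.]
0.3379301672335083 24 [-0.115  0.116] [0.14 0.46 0.46] [0.08 0.8  0.59] [0.08 0.68 0.47] [ 71.  36.  13.  11. 127.  11.]
0.3684702133486635 25 [-0.089  0.066] [-0.03  0.13  0.64] [0.2  0.83 0.52] [0.12 0.63 0.5 ] [ 66.  34.  13.   8. 132.   5.]
```

```bash
python3 - <<'E'
from kin import *
t,M,q,o=st();p=np.array([-.2,.32,.55]);d=np.array([-.35,.52,.78])*.1
say(p,p+d)
q=ik(p,M,[115,0,50,0,130,50],.6).x;print(q.round(0))
for i in range(50):
    q=row(q,fk(q,P)[1].T@d/2,w=.6)
    if i%7==6:x,N=fk(q,P);print(i+1,x.round(2),N[:2,2].round(3),q.round(0))
E
```

```text
to [-0.2   0.32  0.55] d [0.1079 0.3649 0.0913] rows 7.8
to [-0.235  0.372  0.628] d [ 0.0536  0.0056 -0.0843] rows 2.0
q [120.1  -1.9  12.7  94.4 163.1 144.9] tilt 20.63 @ -115.26 y@ 68.21 yz -0.3518
[ 96.   7.  48.  17. 142.  41.]
7 [-0.27  0.38  0.63] [-0.215 -0.279] [102.  22.  13.  38. 154.  68.]
14 [-0.31  0.4   0.63] [-0.322 -0.209] [103.  22.  13.  41. 146.  72.]
21 [-0.34  0.41  0.64] [-0.443 -0.124] [104.  22.  13.  43. 137.  74.]
28 [-0.38  0.44  0.65] [-0.567 -0.025] [105.  23.  13.  44. 127.  75.]
35 [-0.42  0.47  0.67] [-0.685  0.083] [106.  23.  13.  45. 116.  76.]
42 [-0.45  0.49  0.7 ] [-0.783  0.194] [107.  23.  13.  45. 103.  77.]
49 [-0.48  0.52  0.73] [-0.851  0.299] [109.  24.  13.  45.  91.  77.]
```

```bash
python3 - <<'E'
from kin import *
t,M,q0,o=st();T=np.array([-.453,.126])
for p in([-.1,.36,.55],[0,.4,.52],[-.2,.32,.55]):
  for az in(60,80,100,115):
    for e in (35,55):
      a=np.radians(az);d=np.array([np.cos(a)*np.cos(np.radians(e)),np.sin(a)*np.cos(np.radians(e)),np.sin(np.radians(e))])*.05
      q=ik(np.array(p),M,[80,0,50,0,130,20],.6).x;b=(9,)
      for i in range(45):
        q=row(q,fk(q,P)[1].T@d,w=.6);x,N=fk(q,P);k=np.linalg.norm(N[:2,2]-T)
        if k<b[0]:b=(k.round(3),i+1,x.round(2),N[:2,2].round(3),q.round(0))
      print(p,az,e,*b)
E
```

```text
[-0.1, 0.36, 0.55] 60 35 0.349 25 [0.23 0.59 0.5 ] [-0.118  0.03 ] [ 55.  34.  13.   9. 136.  -4.]
[-0.1, 0.36, 0.55] 60 55 0.269 31 [0.15 0.44 0.64] [-0.188  0.079] [ 50.  19.  13.  23. 150.   4.]
[-0.1, 0.36, 0.55] 80 35 0.215 27 [0.04 0.67 0.49] [-0.238  0.126] [ 71.  35.  13.  20. 128.  19.]
[-0.1, 0.36, 0.55] 80 55 0.122 34 [0.   0.5  0.65] [-0.334  0.15 ] [ 65.  19.  13.  37. 142.  32.]
[-0.1, 0.36, 0.55] 100 35 0.079 28 [-0.18  0.68  0.5 ] [-0.378  0.15 ] [ 88.  36.  13.  26. 121.  40.]
[-0.1, 0.36, 0.55] 100 55 0.018 33 [-0.16  0.49  0.66] [-0.465  0.112] [ 82.  20.  13.  43. 136.  54.]
[-0.1, 0.36, 0.55] 115 35 0.019 28 [-0.35  0.64  0.51] [-0.469  0.115] [100.  36.  13.  29. 116.  54.]
[-0.1, 0.36, 0.55] 115 55 0.108 32 [-0.28  0.46  0.67] [-0.536  0.057] [ 94.  19.  13.  45. 132.  67.]
[0, 0.4, 0.52] 60 35 0.396 22 [0.25 0.58 0.49] [-0.08  -0.006] [ 55.  34.  13.   5. 136.  -9.]
[0, 0.4, 0.52] 60 55 0.362 30 [0.18 0.43 0.63] [-0.103  0.035] [ 49.  20.  13.  11. 149.  -8.]
[0, 0.4, 0.52] 80 35 0.28 25 [0.07 0.67 0.48] [-0.173  0.104] [ 70.  36.  13.  15. 129.  14.]
[0, 0.4,
[... 593 characters left out ...]
, 0.55] 60 55 0.163 36 [0.14 0.44 0.65] [-0.29   0.132] [ 48.  19.  13.  37. 149.  16.]
[-0.2, 0.32, 0.55] 80 35 0.152 29 [0.01 0.68 0.5 ] [-0.303  0.15 ] [ 72.  35.  13.  25. 127.  24.]
[-0.2, 0.32, 0.55] 80 55 0.026 36 [-0.02  0.49  0.66] [-0.428  0.134] [ 65.  19.  13.  46. 142.  41.]
[-0.2, 0.32, 0.55] 100 35 0.018 28 [-0.22  0.67  0.51] [-0.435  0.126] [ 90.  35.  13.  30. 120.  45.]
[-0.2, 0.32, 0.55] 100 55 0.094 33 [-0.19  0.48  0.67] [-0.534  0.079] [ 83.  20.  13.  49. 135.  61.]
[-0.2, 0.32, 0.55] 115 35 0.074 28 [-0.38  0.63  0.51] [-0.52   0.094] [102.  36.  13.  32. 114.  58.]
[-0.2, 0.32, 0.55] 115 55 0.168 30 [-0.3   0.44  0.67] [-0.565  0.   ] [ 96.  20.  13.  49. 132.  72.]
```

```bash
python3 nudge.py '[[0.0034,0.0483,0.0071,0,0.085],[0.0034,0.0483,0.0071,0,0.085],[0.0034,0.0483,0.0071,0,0.085],[0.0034,0.0483,0.0071,0,0.085],[0.0034,0.0483,0.0071,0,0.085],[0.0034,0.0483,0.0071,0,0.085],[0.0034,0.0483,0.0071,0,0.085],[0.0034,0.0483,0.0071,0,0.085],[0.0034,0.0483,0.0071,0,0.085]]' | head -3
python3 - <<'E'
from kin import *
t,M,q,o=st();say(t+.05*np.array([-.1,.565,.819]),[-.1,.36,.55])
E
```

```text
time_s: 11.45
position: [-0.1547, 0.2491, 0.6088]
tool_rot: [[-0.92, 0.351, -0.176], [0.39, 0.865, -0.316], [0.041, -0.359, -0.932]]
to [-0.16   0.277  0.65 ] d [ 0.0173  0.008  -0.0462] rows 1.0
to [-0.1   0.36  0.55] d [-0.0267  0.1283  0.0563] rows 2.9
q [ 88.9   0.2  45.5  20.9 151.6  38.5] tilt 21.2 @ -119.04 y@ 67.9 yz -0.3593
```

```bash
python3 nudge.py '[[-0.0032,0.0455,0.0034,0,0.085],[-0.0032,0.0455,0.0034,0,0.085],[-0.0032,0.0455,0.0034,0,0.085]]' >/dev/null;  python3 nudge.py '[[0.0173,0.008,-0.0462,0,0.085],[0.0173,0.008,-0.0462,0,0.085],[0.0173,0.008,-0.0462,0,0.085],[0.0173,0.008,-0.0462,0,0.085],[0.0173,0.008,-0.0462,0,0.085],[0.0173,0.008,-0.0462,0,0.085],[0.0173,0.008,-0.0462,0,0.085],[0.0173,0.008,-0.0462,0,0.085],[0.0173,0.008,-0.0462,0,0.085],[0.0173,0.008,-0.0462,0,0.085]]'
python3 - <<'E'
from kin import *
t,M,q,o=st();say(t+.05*np.array([-.1,.565,.819]),t+.05*np.array([-.1,.82,.565]))
E
```

```text
time_s: 12.75
position: [-0.0982, 0.4022, 0.6446]
tool_rot: [[-0.907, 0.352, -0.231], [0.41, 0.864, -0.293], [0.096, -0.361, -0.928]]
ft_force: [0.9, 0.2, 0.8]
grip_width: 0.0849
gripper_force: 0.0
to [-0.103  0.43   0.686] d [ 0.02    0.0079 -0.0451] rows 1.0
to [-0.103  0.443  0.673] d [0.004  0.0156 0.008 ] rows 0.4
q [ 80.7  20.1  12.7  38.3 163.1  49.3] tilt 21.91 @ -128.19 y@ 67.81 yz -0.3607
```

```bash
python3 nudge.py '[[0.0257,0.0222,-0.0367,0,0.085],[0.0257,0.0222,-0.0367,0,0.085],[0.0257,0.0222,-0.0367,0,0.085],[0.0257,0.0222,-0.0367,0,0.085],[0.0257,0.0222,-0.0367,0,0.085],[0.0257,0.0222,-0.0367,0,0.085],[0.0257,0.0222,-0.0367,0,0.085],[0.0257,0.0222,-0.0367,0,0.085],[0.0257,0.0222,-0.0367,0,0.085],[0.0257,0.0222,-0.0367,0,0.085]]'
python3 - <<'E'
from kin import *
t,M,q,o=st();say(t+.05*np.array([-.14,.81,.57]))
T=np.array([-.453,.126])
for az in(80,100,120,140):
    for e in (20,40,60):
      a=np.radians(az);d=np.array([np.cos(a)*np.cos(np.radians(e)),np.sin(a)*np.cos(np.radians(e)),np.sin(np.radians(e))])*.05
      b=(9,);p=q
      for i in range(35):
        p=row(p,fk(p,P)[1].T@d,w=.6);x,N=fk(p,P);k=np.linalg.norm(N[:2,2]-T)
        if k<b[0]:b=(k.round(3),i+1,x.round(2),N[:2,2].round(3),p.round(0))
      print(az,e,(M.T@d).round(4),*b)
E
```

```text
time_s: 13.75
position: [-0.0832, 0.4603, 0.5951]
tool_rot: [[-0.915, 0.33, -0.233], [0.398, 0.83, -0.391], [0.064, -0.45, -0.891]]
ft_force: [0.0, -0.3, -0.4]
grip_width: 0.085
gripper_force: 0.0
to [-0.09   0.501  0.624] d [ 0.0244  0.0185 -0.0396] rows 1.0
q [ 80.5  26.8  12.7  34.5 163.1  44.4] tilt 27.06 @ -120.78 y@ 68.33 yz -0.4503
80 20 [ 0.0121  0.0334 -0.0352] 0.114 27 [0.04 0.79 0.34] [-0.339  0.124] [ 72.  48.  13.  24. 116.  21.]
80 40 [ 0.011   0.019  -0.0449] 0.03 31 [0.01 0.65 0.53] [-0.424  0.134] [ 68.  33.  13.  36. 130.  32.]
80 60 [ 0.0086  0.0024 -0.0492] 0.151 35 [-0.04  0.43  0.69] [-0.56   0.019] [ 61.  17.  13.  70. 148.  62.]
100 20 [ 0.027   0.028  -0.0314] 0.015 27 [-0.21  0.79  0.35] [-0.468  0.125] [ 88.  48.  13.  30. 109.  40.]
100 40 [ 0.0232  0.0146 -0.0418] 0.094 29 [-0.2   0.64  0.55] [-0.54   0.089] [ 85.  33.  13.  41. 124.  52.]
100 60 [ 0.0166 -0.0005 -0.0472] 0.231 32 [-0.17  0.43  0.7 ] [-0.619 -0.035] [ 77.  17.  13.  68. 140.  76.]
120 20 [ 0.0388  0.0183 -0.0257] 0.13 27 [-0.45  0.72  0.37] [-0.572  0.075] [105.  48.  13.  33. 102.  57.]
120 40 [ 0.0328  0.0067 -0.0371] 0.198 27 [-0.38  0.57  0.56] [-0.607  0.002] [101.  32.  13.  43. 119.  68.]
120 60 [ 0.0228 -0.0057 -0.0441] 0.298 28 [-0.29  0.38  0.71] [-0.624 -0.118] [ 92.  17.  13.  65. 136.  86.]
140 20 [ 0.0461  0.0055 -0.0187] 0.235 26 [-0.64  0.57  0.39] [-0.625 -0.034] [121.  47.  13.  34.  98.  73.]
140 40 [ 0.0387 -0.0037 -0.0314] 0.289 25 [-0.52  0.45  0.58] [-0.627 -0.105] [116.  31.  13.  43. 116.  82.]
140 60 [ 0.0267 -0.0125 -0.0404] 0.359 25 [-0.37  0.31  0.72] [-0.607 -0.198] [105.  16.  13.  62. 134.  95.]
```

```bash
python3 - <<'E'
import cv2
im=cv2.imread("pics/top0.png");h=cv2.cvtColor(im,cv2.COLOR_BGR2HSV)
for u,v in((20,390),(60,390),(100,390),(35,365),(100,365),(90,240),(50,240),(10,220),(300,340)):print(u,v,h[v,u])
from kin import *
t,M,q0,o=st();T=np.array([-.453,.126])
for p in([-.05,.5,.4],[.1,.5,.4]):
  for az in(70,85,100):
    for e in (0,15,30):
      a=np.radians(az);d=np.array([np.cos(a)*np.cos(np.radians(e)),np.sin(a)*np.cos(np.radians(e)),np.sin(np.radians(e))])*.05
      q=ik(np.array(p),M,q0,.6).x;b=(9,);m=0
      for i in range(45):
        q=row(q,fk(q,P)[1].T@d,w=.6);x,N=fk(q,P);k=np.linalg.norm(N[:2,2]-T);m=max(m,q[4])
        if k<b[0]:b=(k.round(3),i+1,x.round(2),N[:2,2].round(3),q.round(0),m.round(0))
      print(p,az,e,*b)
E
```

```text
20 390 [105  16  64]
60 390 [107 187 128]
100 390 [107 187 127]
35 365 [110  12  63]
100 365 [107 193 217]
90 240 [107 187 128]
50 240 [135  27  19]
10 220 [ 10   8 204]
300 340 [ 27  75 159]
[-0.05, 0.5, 0.4] 70 0 0.266 24 [0.19 0.84 0.09] [-0.193  0.074] [ 66.  65.  13.  12. 103.   4.] 148.0
[-0.05, 0.5, 0.4] 70 15 0.242 24 [0.17 0.79 0.25] [-0.218  0.07 ] [ 65.  54.  13.  14. 115.   7.] 150.0
[-0.05, 0.5, 0.4] 70 30 0.209 27 [0.16 0.72 0.4 ] [-0.245  0.112] [ 63.  43.  13.  19. 124.  11.] 152.0
[-0.05, 0.5, 0.4] 85 0 0.179 25 [0.   0.89 0.08] [-0.274  0.126] [77. 66. 13. 17. 97. 17.] 147.0
[-0.05, 0.5, 0.4] 85 15 0.149 25 [-0.    0.84  0.25] [-0.304  0.122] [ 77.  54.  13.  20. 109.  21.] 149.0
[-0.05, 0.5, 0.4] 85 30 0.11 27 [-0.01  0.75  0.41] [-0.344  0.138] [ 75.  43.  13.  25. 119.  26.] 151.0
[-0.05, 0.5, 0.4] 100 0 0.093 26 [-0.2   0.9   0.07] [-0.363  0.15 ] [89. 67. 13. 21. 91. 30.] 146.0
[-0.05, 0.5, 0.4] 100 15 0.059 26 [-0.19  0.84  0.25] [-0.397  0.145] [ 89.  55.  13.  24. 103.  35.] 148.0
[-0.05, 0.5, 0.4] 100 30 0.018 27 [-0.19  0.75  0.41] [-0.437  0.133] [ 87.  4
[... 239 characters left out ...]
0.5, 0.4] 70 30 0.294 25 [0.2 0.7 0.4] [-0.166  0.061] [ 61.  43.  13.  12. 125.   3.] 154.0
[0.1, 0.5, 0.4] 85 0 0.244 24 [0.06 0.88 0.08] [-0.21   0.097] [74. 66. 13. 13. 99. 13.] 148.0
[0.1, 0.5, 0.4] 85 15 0.223 25 [0.05 0.83 0.24] [-0.23  0.12] [ 74.  55.  13.  16. 109.  16.] 151.0
[0.1, 0.5, 0.4] 85 30 0.194 27 [0.04 0.75 0.4 ] [-0.259  0.135] [ 73.  43.  13.  19. 120.  20.] 154.0
[0.1, 0.5, 0.4] 100 0 0.155 26 [-0.14  0.9   0.07] [-0.3    0.144] [87. 67. 13. 18. 93. 26.] 148.0
[0.1, 0.5, 0.4] 100 15 0.127 26 [-0.14  0.84  0.25] [-0.327  0.14 ] [ 86.  55.  13.  20. 105.  30.] 150.0
[0.1, 0.5, 0.4] 100 30 0.092 28 [-0.14  0.76  0.41] [-0.365  0.153] [ 85.  43.  13.  25. 115.  35.] 153.0
```

```bash
python3 - <<'E'
from rig import env
from m import *
d=env.get_image("top")
# shadow vector per height from pile back-right corner
s=ray(d,(425+373/5,190+150/5),0)[:2];k=(s-np.array([.500,-.409]))/.148;print("k",k)
for n,c,sh in(("gray",(40,356),(120,370)),("box",(20,178),(112,205)),("box2",(75,195),(112,205))):
    for h in np.arange(.05,1.0,.05):
        p=ray(d,c,h)[:2]+k*h;e=p-ray(d,sh,0)[:2]
        if abs(e[1])<.03:print(n,h.round(2),ray(d,c,h).round(2),e.round(3))
cv2.imwrite("pics/top1.png",d["pixels"][:,:,::-1])
h=env.get_image("wrist");cv2.imwrite("pics/w1.png",h["pixels"][:,:,::-1]);print(np.linalg.inv(h["extrinsics"]).round(2))
E
```

```text
k [-0.1294313  -0.54097014]
gray 0.2 [0.2  0.62 0.2 ] [ 0.066 -0.028]
box 0.2 [0.59 0.69 0.2 ] [0.02  0.002]
box2 0.1 [0.56 0.62 0.1 ] [ 0.004 -0.011]
[[ 0.33  0.94  0.02 -0.11]
 [ 0.83 -0.28 -0.48  0.54]
 [-0.45  0.18 -0.87  0.71]
 [ 0.    0.    0.    1.  ]]
```

View pics/w1.png

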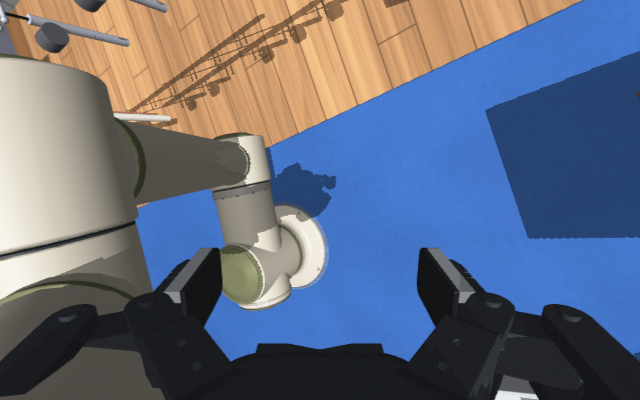

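The wrist view shows clear table below and the robot base at about (270,270). The shadows put the boxes at the left at about 0.2 m tall, so motion above 0.35 m is safe there.

```bash
python3 - <<'E'
from kin import *
t,M,q,o=st();p=np.array([-.05,.5,.4]);a=np.radians(100);e=np.radians(30)
say(p,p+.05*np.array([np.cos(a)*np.cos(e),np.sin(a)*np.cos(e),np.sin(e)]))
E
```

```text
to [-0.05  0.5   0.4 ] d [-0.0271  0.1312  0.1498] rows 4.0
to [-0.058  0.543  0.425] d [ 0.0255  0.0216 -0.0372] rows 1.0
q [ 80.5  26.9  12.8  34.5 163.1  44.4] tilt 27.18 @ -120.72 y@ 68.31 yz -0.4523
```

```bash
python3 nudge.py '[[-0.0068,0.0328,0.0375,0,0.085],[-0.0068,0.0328,0.0375,0,0.085],[-0.0068,0.0328,0.0375,0,0.085],[-0.0068,0.0328,0.0375,0,0.085]]' | head -2; python3 -c "
from kin import *
say()"
python3 nudge.py '[[0.0255,0.0216,-0.0372,0,0.085],[0.0255,0.0216,-0.0372,0,0.085],[0.0255,0.0216,-0.0372,0,0.085],[0.0255,0.0216,-0.0372,0,0.085],[0.0255,0.0216,-0.0372,0,0.085],[0.0255,0.0216,-0.0372,0,0.085],[0.0255,0.0216,-0.0372,0,0.085],[0.0255,0.0216,-0.0372,0,0.085]]'
python3 - <<'E'
from kin import *
t,M,q,o=st();a=np.radians(100);e=np.radians(30)
say(t+.05*np.array([np.cos(a)*np.cos(e),np.sin(a)*np.cos(e),np.sin(e)]))
E
```

```text
time_s: 14.25
position: [-0.0526, 0.4981, 0.4083]
q [ 78.   23.8  48.9  11.8 132.5  16.8] tilt 27.06 @ -121.32 y@ 68.3 yz -0.4498
time_s: 15.05
position: [-0.0972, 0.6193, 0.4518]
tool_rot: [[-0.893, 0.35, -0.282], [0.428, 0.853, -0.298], [0.137, -0.387, -0.912]]
ft_force: [1.2, -0.6, 0.2]
grip_width: 0.0851
gripper_force: 0.0
to [-0.105  0.662  0.477] d [ 0.0284  0.0241 -0.0334] rows 1.0
q [ 82.5  39.6  12.7  24.9 145.1  34.9] tilt 24.23 @ -133.48 y@ 67.72 yz -0.3869
```

```bash
python3 nudge.py '[[0.0284,0.0241,-0.0334,0,0.085],[0.0284,0.0241,-0.0334,0,0.085],[0.0284,0.0241,-0.0334,0,0.085],[0.0284,0.0241,-0.0334,0,0.085],[0.0284,0.0241,-0.0334,0,0.085],[0.0284,0.0241,-0.0334,0,0.085],[0.0284,0.0241,-0.0334,0,0.085],[0.0284,0.0241,-0.0334,0,0.085],[0.0284,0.0241,-0.0334,0,0.085],[0.0284,0.0241,-0.0334,0,0.085]]'
python3 - <<'E'
from kin import *
t,M,q,o=st();T=np.array([-.453,.126])
for az in(90,100,115,130,145):
    for e in (20,40):
      a=np.radians(az);d=np.array([np.cos(a)*np.cos(np.radians(e)),np.sin(a)*np.cos(np.radians(e)),np.sin(np.radians(e))])*.05
      b=(9,);p=q
      for i in range(35):
        p=row(p,fk(p,P)[1].T@d,w=.7);x,N=fk(p,P);k=np.linalg.norm(N[:2,2]-T)
        if k<b[0]:b=(k.round(3),i+1,x.round(2),N[:2,2].round(3),p.round(0))
      print(az,e,(M.T@d).round(4),*b)
E
```

```text
time_s: 16.05
position: [-0.1294, 0.6648, 0.4512]
tool_rot: [[-0.841, 0.397, -0.368], [0.461, 0.882, -0.103], [0.283, -0.256, -0.924]]
ft_force: [0.9, -0.6, 0.3]
grip_width: 0.0852
gripper_force: 0.0
90 20 [ 0.0265  0.037  -0.0206] 0.026 13 [-0.12  0.8   0.35] [-0.43   0.138] [ 82.  48.  13.  29. 112.  34.]
90 40 [ 0.0268  0.0255 -0.0336] 0.01 13 [-0.12  0.7   0.49] [-0.444  0.13 ] [ 80.  37.  13.  33. 122.  39.]
100 20 [ 0.033   0.0332 -0.0176] 0.014 13 [-0.19  0.79  0.36] [-0.443  0.136] [ 87.  48.  13.  28. 110.  39.]
100 40 [ 0.0321  0.0224 -0.0311] 0.002 13 [-0.18  0.7   0.49] [-0.454  0.128] [ 86.  37.  13.  32. 120.  44.]
115 20 [ 0.0412  0.0253 -0.0129] 0.006 13 [-0.31  0.77  0.36] [-0.459  0.124] [ 96.  47.  13.  28. 107.  46.]
115 40 [ 0.0387  0.016  -0.0273] 0.016 13 [-0.27  0.68  0.49] [-0.467  0.118] [ 93.  37.  13.  31. 117.  50.]
130 20 [ 0.0468  0.0154 -0.0084] 0.027 14 [-0.42  0.72  0.37] [-0.48  0.12] [105.  47.  13.  26. 103.  54.]
130 40 [ 0.0433  0.0079 -0.0237] 0.035 13 [-0.35  0.64  0.5 ] [-0.477  0.101] [101.  36.  13.  30. 116.  57.]
145 20 [ 0.0496  0.0041 -0.0044] 0.049 14 [-0.52  0.65  0.39] [-0.487  0.09 ] [113.  45.  13.  25. 103.  62.]
145 40 [ 0.0456 -0.0013 -0.0204] 0.053 14 [-0.44  0.58  0.52] [-0.494  0.093] [109.  34.  13.  29. 114.  64.]
```

Going well. Push at azimuth 100 and elevation 40, then check.

```bash
python3 nudge.py '[[0.0321,0.0224,-0.0311,0,0.085],[0.0321,0.0224,-0.0311,0,0.085],[0.0321,0.0224,-0.0311,0,0.085],[0.0321,0.0224,-0.0311,0,0.085],[0.0321,0.0224,-0.0311,0,0.085],[0.0321,0.0224,-0.0311,0,0.085],[0.0321,0.0224,-0.0311,0,0.085],[0.0321,0.0224,-0.0311,0,0.085]]'
cat > plan.py <<'E'
from kin import *
t,M,q,o=st();T=np.array([-.453,.126])
for az in(70,90,100,115,130,160):
    for e in (20,40):
      a=np.radians(az);d=np.array([np.cos(a)*np.cos(np.radians(e)),np.sin(a)*np.cos(np.radians(e)),np.sin(np.radians(e))])*.05
      b=(9,);p=q
      for i in range(12):
        p=row(p,fk(p,P)[1].T@d,w=.7);x,N=fk(p,P);k=np.linalg.norm(N[:2,2]-T)
        if k<b[0]:b=(k.round(3),i+1,x.round(2),N[:2,2].round(3),p.round(0))
      print(az,e,(M.T@d).round(4),*b)
E
python3 plan.py
```

```text
time_s: 16.85
position: [-0.1484, 0.6753, 0.4982]
tool_rot: [[-0.781, 0.448, -0.435], [0.462, 0.883, 0.079], [0.42, -0.14, -0.897]]
ft_force: [-0.1, 0.2, -0.4]
grip_width: 0.0854
gripper_force: 0.0
70 20 [ 0.015   0.0438 -0.0189] 0.005 3 [-0.1   0.71  0.47] [-0.449  0.128] [ 79.  39.  13.  33. 121.  38.]
70 40 [ 0.0199  0.0332 -0.0317] 0.006 3 [-0.11  0.69  0.51] [-0.451  0.131] [ 79.  36.  13.  34. 124.  40.]
90 20 [ 0.0289  0.0391 -0.0116] 0.005 3 [-0.14  0.72  0.47] [-0.452  0.131] [ 83.  39.  13.  32. 119.  40.]
90 40 [ 0.0312  0.0293 -0.0258] 0.007 3 [-0.14  0.69  0.5 ] [-0.453  0.133] [ 82.  36.  13.  33. 122.  42.]
100 20 [ 0.0349  0.0348 -0.0081] 0.005 3 [-0.17  0.72  0.47] [-0.452  0.131] [ 85.  39.  13.  32. 119.  42.]
100 40 [ 0.0361  0.0258 -0.023 ] 0.007 3 [-0.16  0.69  0.5 ] [-0.454  0.133] [ 84.  36.  13.  33. 121.  43.]
115 20 [ 0.0424  0.0263 -0.0033] 0.002 3 [-0.2   0.71  0.47] [-0.453  0.128] [ 87.  39.  13.  31. 118.  44.]
115 40 [ 0.0422  0.0189 -0.019 ] 0.005 3 [-0.19  0.68  0.51] [-0.455  0.131] [ 86.  36.  13.  33. 121.  45.]
130 20 [0.0474 0.0159 0.0006] 0.003 3 [-0.23  0.7   0.48] [-0.453  0.123] [ 90.  38.  13.  31. 118.  46.]
130 40 [ 0.0463  0.0104 -0.0158] 0.002 3 [-0.21  0.67  0.51] [-0.455  0.127] [ 88.  35.  13.  32. 120.  47.]
160 20 [ 0.0491 -0.008   0.0052] 0.006 4 [-0.31  0.66  0.5 ] [-0.455  0.12 ] [ 97.  36.  13.  29. 116.  53.]
160 40 [ 0.0477 -0.009  -0.0121] 0.006 4 [-0.27  0.64  0.54] [-0.458  0.128] [ 94.  33.  13.  31. 120.  53.]
```

```bash
python3 nudge.py '[[0.0361,0.0258,-0.023,0,0.085],[0.0361,0.0258,-0.023,0,0.085],[0,0,0,0,0.085]]' | head -3; python3 -c "
from kin import *
say()
print(st()[1][:,2])"
```

```text
time_s: 17.15
position: [-0.1571, 0.6847, 0.5033]
tool_rot: [[-0.764, 0.461, -0.451], [0.458, 0.88, 0.125], [0.455, -0.112, -0.884]]
q [ 83.7  35.8  12.7  33.  122.   43.1] tilt 27.92 @ 164.57 y@ 62.33 yz -0.1116
[-0.45136952  0.12461057 -0.88359366]
```

```bash
python3 nudge.py '[[0,0,0.03,-6.89,0.085],[0,0,0.03,-6.89,0.085]]' >/dev/null; python3 - <<'E'
from kin import *
e=np.array([.564,.005,.025])+[-.004*np.cos(np.radians(-15.5)),-.004*np.sin(np.radians(-15.5)),0]
say([.1,.5,.45],[.35,.25,.4],e+[0,0,.1],e);print(e)
E
```

```text
to [0.1  0.5  0.45] d [-0.2862 -0.1109 -0.1524] rows 6.9
to [0.35 0.25 0.4 ] d [-0.2945 -0.1757 -0.0996] rows 7.1
to [0.56  0.006 0.125] d [-0.3642 -0.1808  0.118 ] rows 8.5
to [0.56  0.006 0.025] d [-0.0467 -0.0002  0.0884] rows 2.0
q [ 86.1  34.1  24.9  29.6 112.   24.8] tilt 27.87 @ 164.52 y@ 74.77 yz 0.0023
[0.56014548 0.00606895 0.025     ]
```

```bash
python3 nudge.py '[[-0.0358,-0.0139,-0.0191,0,0.085],[-0.0358,-0.0139,-0.0191,0,0.085],[-0.0358,-0.0139,-0.0191,0,0.085],[-0.0358,-0.0139,-0.0191,0,0.085],[-0.0358,-0.0139,-0.0191,0,0.085],[-0.0358,-0.0139,-0.0191,0,0.085],[-0.0358,-0.0139,-0.0191,0,0.085],[-0.0358,-0.0139,-0.0191,0,0.085]]' >/dev/null
python3 nudge.py '[[-0.0368,-0.022,-0.0125,0,0.085],[-0.0368,-0.022,-0.0125,0,0.085],[-0.0368,-0.022,-0.0125,0,0.085],[-0.0368,-0.022,-0.0125,0,0.085],[-0.0368,-0.022,-0.0125,0,0.085],[-0.0368,-0.022,-0.0125,0,0.085],[-0.0368,-0.022,-0.0125,0,0.085],[-0.0368,-0.022,-0.0125,0,0.085]]' > /dev/null
python3 nudge.py '[[-0.0405,-0.0201,0.0131,0,0.085],[-0.0405,-0.0201,0.0131,0,0.085],[-0.0405,-0.0201,0.0131,0,0.085],[-0.0405,-0.0201,0.0131,0,0.085],[-0.0405,-0.0201,0.0131,0,0.085],[-0.0405,-0.0201,0.0131,0,0.085],[-0.0405,-0.0201,0.0131,0,0.085],[0,0,0,0,0.085]]'
python3 - <<'E'
from kin import *
say([.56,.006,.025])
from rig import env;import cv2
d=env.get_image("wrist");cv2.imwrite("pics/w2.png",d["pixels"][:,:,::-1])
E
```

```text
time_s: 19.75
position: [0.5121, 0.053, 0.1843]
tool_rot: [[-0.848, 0.27, -0.457], [0.239, 0.963, 0.126], [0.474, -0.002, -0.881]]
ft_force: [-1.3, 0.2, 0.3]
grip_width: 0.0849
gripper_force: 0.0
to [0.56  0.006 0.025] d [-0.1273 -0.032   0.1125] rows 3.5
q [ -8.8  33.3  69.5   3.2 105.3 -83.1] tilt 28.27 @ 164.62 y@ 74.36 yz -0.0025
```

View pics/w2.png

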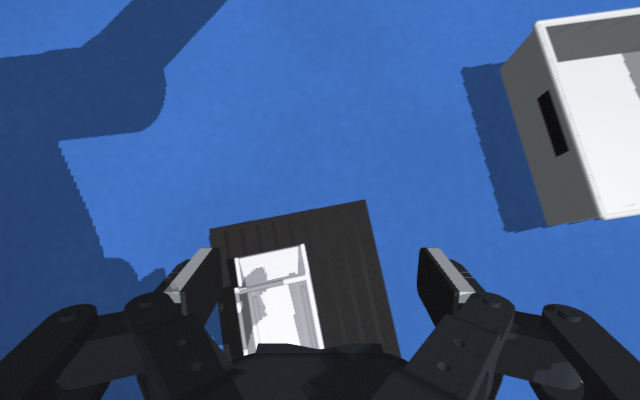

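The wrist view shows bin_e's lip corners at about (235,262) and (304,245), the mat around it, and the tub's corner at the right.

```bash
python3 - <<'E'
from kin import *; from m import *
from rig import env
d=env.get_image("wrist")
a,b=ray(d,(235,262),.026),ray(d,(304,245),.026);print(a.round(4),b.round(4),np.linalg.norm(a-b))
mid=(a+b)/2;n=(b-a)[:2];psi=np.degrees(np.arctan2(n[1],n[0]))-90;print("yaw",psi, "origin",mid[:2]+.076*np.array([np.cos(np.radians(psi)),np.sin(np.radians(psi))]))
say([.56,.006,.08],[.56,.006,.025])
E
```

```text
[ 0.4854 -0.0192  0.026 ] [0.4874 0.0456 0.026 ] 0.06487775288841481
yaw -1.777091066399862 origin [0.5623786  0.01086707]
to [0.56  0.006 0.08 ] d [-0.1039 -0.0347  0.0673] rows 2.6
to [0.56  0.006 0.025] d [-0.0258  0.0001  0.0486] rows 1.1
q [ -8.6  32.9  69.4   3.3 105.5 -83. ] tilt 28.0 @ 164.61 y@ 74.51 yz -0.001
```

```bash
python3 nudge.py '[[-0.034,-0.0107,0.0227,0,0.085],[-0.034,-0.0107,0.0227,0,0.085],[-0.034,-0.0107,0.0227,0,0.085],[0,0,0,0,0.085]]' | head -2;  python3 nudge.py '[[-0.0129,0,0.0243,0,0.085],[-0.0129,0,0.0243,0,0.085],[0,0,0,0,0.085]]'; python3 -c "
from kin import *
say([.559,.009,.025])"
```

```text
time_s: 20.25
position: [0.5585, 0.009, 0.0779]
time_s: 20.55
position: [0.5577, 0.0106, 0.0255]
tool_rot: [[-0.851, 0.265, -0.454], [0.234, 0.964, 0.124], [0.471, -0.001, -0.882]]
ft_force: [0.3, -0.0, -0.2]
grip_width: 0.085
gripper_force: 0.0
to [0.559 0.009 0.025] d [-0.0017 -0.0012 -0.0003] rows 0.0
q [-11.8  47.2  69.9   1.6  90.9 -86.8] tilt 28.07 @ 164.73 y@ 74.63 yz -0.001
```

```bash
python3 nudge.py '[[0,0,0,0,0.06],[0,0,0,0,0.06],[0,0,0,0,0.06],[0,0,0,0,0.06],[0,0,0,0,0.06],[0,0,0,0,0.06]]' 30; python3 nudge.py '[[0.0047,0,-0.0088,0,0.06],[0.0047,0,-0.0088,0,0.06],[0,0,0,0,0.06]]'; python3 - <<'E'
from kin import *
say()
from rig import env;import cv2
d=env.get_image("side");cv2.imwrite("pics/s2.png",d["pixels"][150:300,210:410,::-1].repeat(3,0).repeat(3,1))
E
```

```text
time_s: 21.15
position: [0.5599, 0.0096, 0.0289]
tool_rot: [[-0.854, 0.266, -0.448], [0.236, 0.964, 0.123], [0.464, -0.0, -0.886]]
ft_force: [0.4, 1.5, 7.0]
grip_width: 0.0677
gripper_force: 31.2
time_s: 21.45
position: [0.5599, 0.0091, 0.0482]
tool_rot: [[-0.854, 0.266, -0.447], [0.236, 0.964, 0.123], [0.464, -0.001, -0.886]]
ft_force: [0.3, 0.1, -0.9]
grip_width: 0.0678
gripper_force: 31.6
q [-11.9  45.6  68.9   1.6  93.1 -86.8] tilt 27.64 @ 164.65 y@ 74.57 yz -0.0007
```

View pics/s2.png

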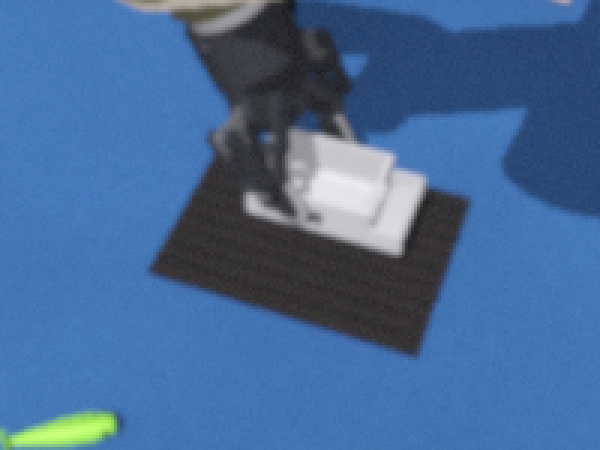

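The side crop shows bin_e held level in the gripper. The 67.7 mm opening means it is still about 11° askew, jammed on the pad corners. I'll set it down a bit to the left and square it by pushing its back end with one finger.

```bash
python3 nudge.py '[[0,0.0135,0,0,0.06],[0,0.0135,0,0,0.06],[-0.0045,0,0.0085,0,0.06],[-0.0045,0,0.0085,0,0.06],[0,0,0,0,0.06]]'; python3 nudge.py '[[0,0,0,0,0.08],[0,0,0,0,0.08],[0.0024,0,-0.0044,0,0.08],[-0.0152,0.0038,-0.008,0,0.08],[-0.0152,0.0038,-0.008,0,0.08],[0,0,0,0,0.08]]'; python3 -c "
from kin import *
say()"
```

```text
time_s: 22.0
position: [0.5659, 0.0354, 0.0255]
tool_rot: [[-0.851, 0.266, -0.452], [0.235, 0.964, 0.124], [0.469, -0.001, -0.883]]
ft_force: [-0.9, 0.1, -0.6]
grip_width: 0.0644
gripper_force: 32.5
time_s: 22.6
position: [0.6025, 0.0331, 0.0316]
tool_rot: [[-0.853, 0.266, -0.449], [0.236, 0.964, 0.123], [0.466, -0.001, -0.885]]
ft_force: [-0.3, -0.2, -1.0]
grip_width: 0.0799
gripper_force: 0.0
q [ -9.3  50.4  60.8   2.9  96.4 -84.2] tilt 27.77 @ 164.64 y@ 74.55 yz -0.0008
```

```bash
python3 nudge.py '[[0.0224,0,-0.0424,0,0.085],[0.0224,0,-0.0424,0,0.085],[0.0224,0,-0.0424,0,0.085],[0.0224,0,-0.0424,0,0.085],[0.0224,0,-0.0424,0,0.085]]' >/dev/null; python3 nudge.py '[[0.0037,-0.0467,0.002,0,0.085],[0.0037,-0.0467,0.002,0,0.085],[0.0037,-0.0467,0.002,0,0.085],[0.0037,-0.0467,0.002,0,0.085],[0.0037,-0.0467,0.002,0,0.085],[0.0037,-0.0467,0.002,0,0.085],[0.0037,-0.0467,0.002,0,0.085],[0.0037,-0.0467,0.002,0,0.085],[0.0037,-0.0467,0.002,0,0.085],[0,0,0,0,0.085]]'; python3 - <<'E'
from kin import *
say([.456,-.362,.13])
from rig import env;import cv2,pickle
A=env.get_image("top");B=env.get_image("wrist");pickle.dump((A,B),open("ab.pkl","wb"))
a=cv2.resize(A["pixels"][140:260,120:370,::-1],None,fx=3.2,fy=3.2,interpolation=2)[:,:800]
b=cv2.resize(B["pixels"][150:350,160:480,::-1],(320,200))
o=np.zeros((590,800,3),np.uint8);o[:a.shape[0],:a.shape[1]]=a;o[386:586,:320]=b;cv2.imwrite("pics/c3.png",o);print(a.shape)
E
```

```text
time_s: 24.1
position: [0.45, -0.3656, 0.2706]
tool_rot: [[-0.85, 0.272, -0.451], [0.241, 0.962, 0.126], [0.469, -0.001, -0.883]]
ft_force: [-0.2, 0.4, 0.4]
grip_width: 0.0853
gripper_force: 0.0
to [ 0.456 -0.362  0.13 ] d [-0.0701  0.0053  0.122 ] rows 2.8
q [ -45.1   36.5   48.8  -15.2  118.7 -123.8] tilt 27.96 @ 164.37 y@ 74.22 yz -0.0015
(384, 800, 3)
```

View pics/c3.png

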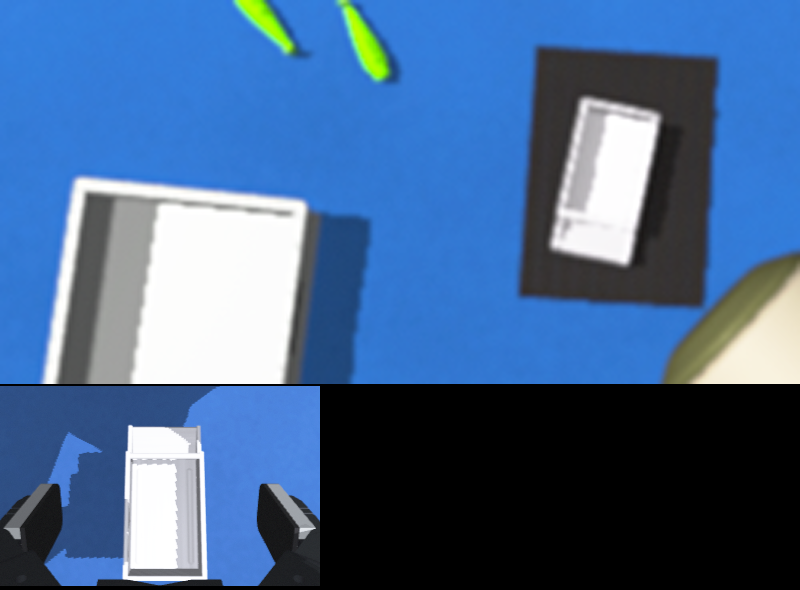

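The picture shows bin_e now turned like the pile and near the mat's middle, with rim back corners at (583,98) and (660,113) and lip at (551,248) and (630,265). In the wrist view the top bin is centred and parallel between the jaws.

```bash
python3 - <<'E'
from m import *
import pickle;A,B=pickle.load(open("ab.pkl","rb"))
yw=lambda v:np.degrees(np.arctan2(v[1],v[0]))
P=[ray(B,p,.148)[:2] for p in((286,217),(363,217),(368,342),(284,342))]
P=np.array(P);print("pile",P.round(3).tolist(),"w",np.linalg.norm(P[0]-P[1]),np.linalg.norm(P[2]-P[3]),"len",np.linalg.norm(P[0]-P[3]),np.linalg.norm(P[1]-P[2]),P.mean(0).round(4),yw(P[3]-P[0]),yw(P[2]-P[1]))
g=lambda u,v,z:ray(A,(120+u/3.2,140+v/3.2),z)[:2]
bl,br,fr,fl=g(583,98,.043),g(660,113,.043),g(630,265,.023),g(551,248,.023)
b=(bl+br)/2;f=(fl+fr)/2;u=(b-f)/np.linalg.norm(b-f);print("e len",np.linalg.norm(b-f),"w",np.linalg.norm(bl-br),np.linalg.norm(fl-fr),"yaw",yw(u),yw(bl-br)-90,yw(fl-fr)-90,"origin",(b-.05*u).round(4),(f+.076*u).round(4))
h=cv2.cvtColor(A["pixels"],cv2.COLOR_RGB2HSV);s=h[:,:,1]
m=np.zeros(s.shape,np.uint8);m[190:290,130:216]=s[190:290,130:216]<70
c=max(cv2.findContours(m,0,2)[0],key=cv2.contourArea)
print("mat corners",[ (ray(A,(120+u/3.2,140+v/3.2),.003)[:2]).round(3).tolist() for u,v in((538,46),(718,58),(704,306),(520,296))])
print("tub rim corners",[ (ray(A,(120+u/3.2,140+v/3.2),.07)[:2]).round(3).tolist() for u,v in((75,180),(307,202))])
E
```

```text
pile [[0.405, -0.38], [0.422, -0.318], [0.515, -0.343], [0.498, -0.405]] w 0.06369762703381122 0.06417462434567316 len 0.09647959246211084 0.09648964334692411 [ 0.4597 -0.3616] -15.297769605988835 -15.01455261754735
e len 0.1283689682588067 w 0.0658730941370462 0.06823779160894128 yaw -12.888895686185245 -12.236244684286731 -13.289161583853101 origin [0.5664 0.0334] [0.5641 0.034 ]
mat corners [[0.676, 0.094], [0.662, -0.063], [0.447, -0.045], [0.459, 0.112]]
tub rim corners [[0.558, 0.466], [0.536, 0.278]]
```

```bash
python3 nudge.py '[[-0.0171,0.0017,0.0299,0,0.085],[-0.0171,0.0017,0.0299,0,0.085],[-0.0171,0.0017,0.0299,0,0.085],[-0.0171,0.0017,0.0299,0,0.085],[0,0,0,0,0.085]]' | head -2; python3 nudge.py '[[0,0,0,0,0.06],[0,0,0,0,0.06],[0,0,0,0,0.06],[0,0,0,0,0.06],[0,0,0,0,0.06]]' 30; python3 nudge.py '[[0.0094,0,-0.0177,0,0.06],[0.0094,0,-0.0177,0,0.06],[0.0094,0,-0.0177,0,0.06],[0,0,0,0,0.06]]'; python3 - <<'E'
from kin import *
say()
from rig import env;import cv2,pickle
A=env.get_image("wrist")["pixels"][:,:,::-1];B=env.get_image("side")["pixels"][60:180,320:450,::-1]
cv2.imwrite("pics/c4.png",np.hstack([cv2.resize(A[100:,100:540],(440,300)),cv2.resize(B,(325,300))]))
E
```

```text
time_s: 24.7
position: [0.4584, -0.3534, 0.1302]
time_s: 25.2
position: [0.4597, -0.3566, 0.1361]
tool_rot: [[-0.853, 0.266, -0.448], [0.237, 0.964, 0.121], [0.465, -0.003, -0.886]]
ft_force: [1.1, -1.2, 7.9]
grip_width: 0.0632
gripper_force: 33.8
time_s: 25.6
position: [0.4598, -0.3566, 0.197]
tool_rot: [[-0.854, 0.266, -0.447], [0.238, 0.964, 0.12], [0.463, -0.004, -0.887]]
ft_force: [0.2, 0.0, -1.4]
grip_width: 0.0632
gripper_force: 34.0
q [ -44.    38.9   55.9  -13.7  109.2 -120.2] tilt 27.55 @ 164.98 y@ 74.56 yz -0.0038
```

View pics/c4.png

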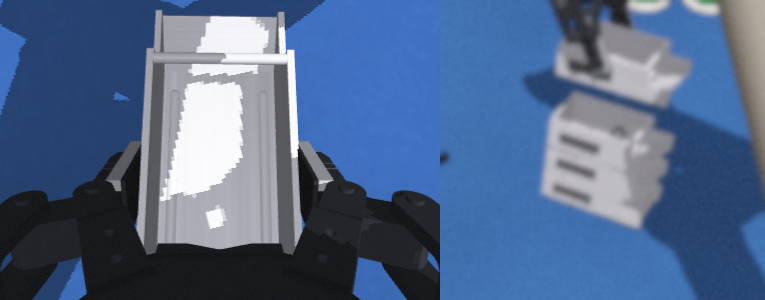

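The wrist view shows bin_d level and empty between the pads. The side view shows the other three bins still piled, with a sinker visible in bin_c. Next I place bin_d on bin_e.

```bash
python3 nudge.py '[[0.0005,0.0449,-0.0001,0,0.06],[0.0005,0.0449,-0.0001,0,0.06],[0.0005,0.0449,-0.0001,0,0.06],[0.0005,0.0449,-0.0001,0,0.06],[0.0005,0.0449,-0.0001,0,0.06],[0.0005,0.0449,-0.0001,0,0.06],[0.0005,0.0449,-0.0001,0,0.06],[0.0005,0.0449,-0.0001,0,0.06],[0.0005,0.0449,-0.0001,0,0.06],[0,0,0,0,0.06]]' | head -2; python3 -c "
from kin import *
say([.5642,.0359,.12],[.5642,.0359,.075],[.5642,.0359,.067])"
```

```text
time_s: 26.7
position: [0.5633, 0.0392, 0.195]
to [0.564 0.036 0.12 ] d [-0.0368 -0.003   0.0654] rows 1.5
to [0.564 0.036 0.075] d [-0.0211 -0.      0.0397] rows 0.9
to [0.564 0.036 0.067] d [-0.0038 -0.      0.0071] rows 0.2
q [ -9.3  37.7  59.    3.  111.2 -83.8] tilt 28.0 @ 164.85 y@ 74.88 yz 0.0002
```

```bash
python3 nudge.py '[[-0.0184,-0.0015,0.0327,0,0.06],[-0.0184,-0.0015,0.0327,0,0.06],[-0.0105,0,0.0198,0,0.06],[-0.0106,0,0.0199,0,0.06],[0,0,0,0,0.06],[0,0,0,0,0.06]]';  python3 -c "
from kin import *
say([.5642,.0359,.067])"
```

```text
time_s: 27.3
position: [0.5642, 0.0305, 0.0763]
tool_rot: [[-0.851, 0.267, -0.452], [0.236, 0.964, 0.124], [0.469, -0.001, -0.883]]
ft_force: [0.7, -0.4, -0.8]
grip_width: 0.0633
gripper_force: 34.0
to [0.564 0.036 0.067] d [-0.003   0.0052  0.0089] rows 0.2
q [-10.   44.2  66.7   2.5  97.  -84.9] tilt 27.94 @ 164.65 y@ 74.53 yz -0.0011
```

```bash
python3 nudge.py '[[0,0.0052,0,0,0.06],[-0.0015,0,0.0045,0,0.06],[0,0,0,0,0.06]]'; python3 nudge.py '[[-0.0015,0,0.0025,0,0.06],[0,0,0,0,0.06],[0,0,0,0,0.06]]'; python3 -c "
from kin import *
say([.5642,.0359,.067])"
```

```text
time_s: 27.6
position: [0.5649, 0.0362, 0.0717]
tool_rot: [[-0.852, 0.266, -0.451], [0.235, 0.964, 0.123], [0.467, -0.001, -0.884]]
ft_force: [-0.8, 0.0, -1.5]
grip_width: 0.0638
gripper_force: 34.0
time_s: 27.9
position: [0.5652, 0.0359, 0.0688]
tool_rot: [[-0.852, 0.266, -0.451], [0.236, 0.964, 0.124], [0.468, -0.001, -0.884]]
ft_force: [-0.8, -0.1, -1.5]
grip_width: 0.0634
gripper_force: 34.0
to [0.564 0.036 0.067] d [ 0.     -0.0002  0.002 ] rows 0.0
q [ -9.5  44.7  66.9   2.7  96.1 -84.5] tilt 27.88 @ 164.66 y@ 74.56 yz -0.001
```

Not touching yet; lower until there's contact force.

```bash
python3 nudge.py '[[-0.0009,0,0.0018,0,0.06],[0,0,0,0,0.06]]'|sed -n '2p;6p'; python3 nudge.py '[[-0.0009,0,0.0018,0,0.06],[0,0,0,0,0.06]]'|sed -n '2p;6p';python3 nudge.py '[[-0.0009,0,0.0018,0,0.06],[0,0,0,0,0.06]]'|grep -E "pos|ft"; python3 nudge.py '[[-0.0009,0,0.0018,0,0.06],[0,0,0,0,0.06]]'|grep -E "pos|ft"
```

```text
position: [0.5654, 0.036, 0.0673]
gripper_force: 34.5
position: [0.5655, 0.0364, 0.067]
gripper_force: 35.5
position: [0.5656, 0.0355, 0.0661]
ft_force: [-2.0, -2.6, 22.8]
position: [0.5656, 0.0354, 0.0659]
ft_force: [-4.1, -2.3, 36.8]
```

```bash
python3 nudge.py '[[0.001,0,-0.003,0,0.085],[0,0,0,0,0.085],[0,0,0,0,0.085],[0.0117,0,-0.0221,0,0.085],[0.0117,0,-0.0221,0,0.085],[0.0234,0,-0.0442,0,0.085],[0,0,0,0,0.085]]'; python3 - <<'E'
from kin import *
say([.4597,-.3566,.2])
from rig import env;import cv2,pickle
B=env.get_image("wrist");C=env.get_image("side");pickle.dump((B,C),open("ab.pkl","wb"))
cv2.imwrite("pics/c5.png",np.hstack([B["pixels"][100:,120:520,::-1],cv2.resize(C["pixels"][180:270,250:370,::-1],(400,300))]))
E
```

```text
time_s: 29.4
position: [0.5673, 0.0358, 0.1689]
tool_rot: [[-0.856, 0.266, -0.442], [0.236, 0.964, 0.122], [0.459, 0.0, -0.888]]
ft_force: [0.1, -0.3, -0.8]
grip_width: 0.0844
gripper_force: 0.0
to [ 0.46  -0.357  0.2  ] d [ 0.0137 -0.4069 -0.0279] rows 8.2
q [ -9.5  38.9  60.7   2.8 107.6 -83.9] tilt 27.32 @ 164.57 y@ 74.58 yz 0.0001
```

View pics/c5.png

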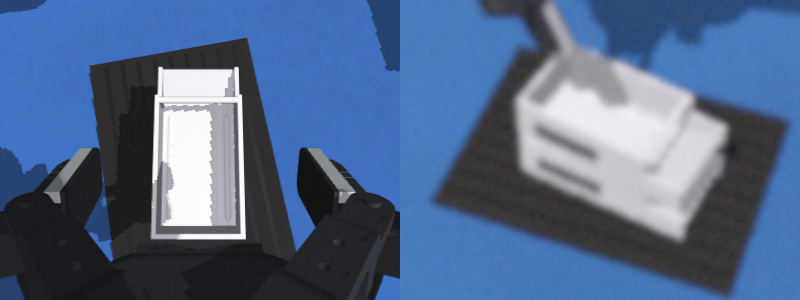

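Bin_d sits squarely on bin_e: two bins upright, rims parallel to the jaws. Next is bin_c.

```bash
python3 nudge.py '[[0.0015,-0.0452,-0.0065,0,0.085],[0.0015,-0.0452,-0.0065,0,0.085],[0.0015,-0.0452,-0.0065,0,0.085],[0.0015,-0.0452,-0.0065,0,0.085],[0.0015,-0.0452,-0.0065,0,0.085],[0.0015,-0.0452,-0.0065,0,0.085],[0.0015,-0.0452,-0.0065,0,0.085],[0.0015,-0.0452,-0.0065,0,0.085],[0.0015,-0.0452,-0.0065,0,0.085],[0,0,0,0,0.085]]'|head -2; python3 - <<'E'
from kin import *; from m import *
from rig import env;import cv2,pickle
say([.4597,-.3566,.094])
S,_=pickle.load(open("ab.pkl","rb"));B=env.get_image("wrist");pickle.dump(B,open("b.pkl","wb"))
P=np.array([ray(S,p,.079)[:2] for p in((274,196),(362,196),(366,338),(271,338))]);print("stack",P.mean(0).round(4),np.linalg.norm(P[0]-P[1]),np.linalg.norm(P[0]-P[3]))
# pile rim: white mask contour at .112
g=cv2.cvtColor(B["pixels"],cv2.COLOR_RGB2HSV);m=((g[:,:,1]<60)&(g[:,:,2]>110)).astype(np.uint8);m[:, :230]=0;m[:,410:]=0
c=max(cv2.findContours(m,0,2)[0],key=cv2.contourArea)[:,0];print("bbox",c.min(0),c.max(0))
cv2.imwrite("pics/c6.png",cv2.resize(B["pixels"][130:370,200:440,::-1],(600,600),interpolation=2))
E
```

```text
time_s: 30.5
position: [0.47, -0.365, 0.2203]
to [ 0.46  -0.357  0.094] d [-0.0485  0.0054  0.1172] rows 2.5
q [ -43.9   39.8   50.6  -14.1  114.1 -121.1] tilt 27.99 @ 164.37 y@ 74.24 yz -0.0012
stack [0.566  0.0346] 0.06466951041286562 0.0978030962839412
bbox [280 165] [367 321]
```

View pics/c6.png

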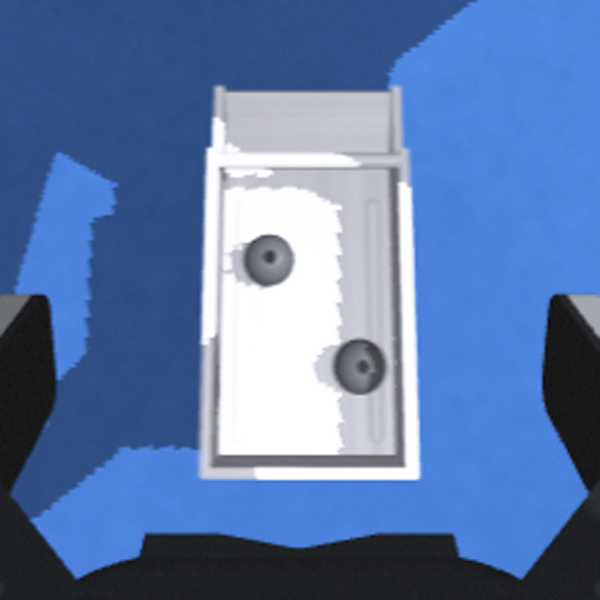

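Two sinkers in bin_c. Its rim corners in the crop are (207,150), (408,150), (418,480) and (200,480).

```bash
python3 - <<'E'
from kin import *; from m import *
import pickle
B=pickle.load(open("b.pkl","rb"))
P=np.array([ray(B,(200+u/2.5,130+v/2.5),.112)[:2] for u,v in((207,150),(408,150),(418,480),(200,480))]);print("pile",P.mean(0).round(4),np.linalg.norm(P[0]-P[1]),np.linalg.norm(P[0]-P[3]),np.degrees(np.arctan2(*(P[2]+P[3]-P[0]-P[1])[::-1])))
c=P.mean(0)
say([c[0]-.0005,c[1],.095])
E
```

```text
pile [ 0.4606 -0.3601] 0.06408690842588918 0.09938217776418799 -15.617413318596686
to [ 0.46  -0.36   0.095] d [-0.0491 -0.0007  0.1156] rows 2.5
q [ -43.7   39.7   50.7  -14.   114.1 -121. ] tilt 28.03 @ 164.33 y@ 74.36 yz 0.0003
```

```bash
python3 nudge.py '[[-0.0163,0,0.0385,0,0.085],[-0.0163,0,0.0385,0,0.085],[-0.0163,0,0.0385,0,0.085],[0,0,0,0,0.085],[0,0,0,0,0.085]]' | head -2; python3 nudge.py '[[0,0,0,0,0.06],[0,0,0,0,0.06],[0,0,0,0,0.06],[0,0,0,0,0.06],[0,0,0,0,0.06]]' 40; python3 nudge.py '[[0.0047,0,-0.0088,0,0.06],[0.0094,0,-0.0177,0,0.06],[0.0141,0,-0.0265,0,0.06],[0.0141,0,-0.0265,0,0.06],[0.0141,0,-0.0265,0,0.06],[0.0094,0,-0.0177,0,0.06],[0,0,0,0,0.06]]'; python3 - <<'E'
from kin import *
say([.443,.355,.26])
from rig import env;import cv2
A=env.get_image("top")
from m import *
h=cv2.cvtColor(A["pixels"],cv2.COLOR_RGB2HSV);s=h[:,:,1]
m=np.zeros(s.shape,np.uint8);m[190:300,120:250]=s[190:300,120:250]<70
m=cv2.morphologyEx(m,cv2.MORPH_OPEN,np.ones((5,5)))
c=max(cv2.findContours(m,0,2)[0],key=cv2.contourArea);b=cv2.approxPolyDP(c,6,True)[:,0];print(b.tolist(),[ray(A,p,.07)[:2].round(3).tolist() for p in b])
E
```

```text
time_s: 31.05
position: [0.462, -0.3569, 0.0975]
time_s: 31.55
position: [0.4625, -0.3582, 0.0997]
tool_rot: [[-0.854, 0.266, -0.448], [0.237, 0.964, 0.121], [0.464, -0.003, -0.886]]
ft_force: [3.0, -1.7, 6.1]
grip_width: 0.0632
gripper_force: 43.6
time_s: 32.25
position: [0.4619, -0.3575, 0.241]
tool_rot: [[-0.854, 0.266, -0.447], [0.238, 0.964, 0.12], [0.462, -0.004, -0.887]]
ft_force: [0.0, 0.2, -1.0]
grip_width: 0.0631
gripper_force: 44.6
to [0.443 0.355 0.26 ] d [0.1944 0.6817 0.0768] rows 14.3
q [ -43.9   37.6   51.3  -14.3  115.  -121.7] tilt 27.54 @ 165.01 y@ 74.56 yz -0.004
[[144, 196], [133, 268], [206, 275], [218, 207]] [[0.558, 0.464], [0.375, 0.487], [0.353, 0.302], [0.526, 0.273]]
```

```bash
python3 nudge.py '[[0.0036,0.0131,0.0018,0,0.06],[0.0073,0.0263,0.0037,0,0.06],[0.0109,0.0394,0.0055,0,0.06],[0.0109,0.0394,0.0055,0,0.06],[0.0109,0.0394,0.0055,0,0.06],[0.0109,0.0394,0.0055,0,0.06],[0.0109,0.0394,0.0055,0,0.06],[0.0109,0.0394,0.0055,0,0.06],[0.0109,0.0394,0.0055,0,0.06],[0.0109,0.0394,0.0055,0,0.06]]'|head -2; python3 nudge.py '[[0.0109,0.0394,0.0055,0,0.06],[0.0109,0.0394,0.0055,0,0.06],[0.0109,0.0394,0.0055,0,0.06],[0.0109,0.0394,0.0055,0,0.06],[0.0109,0.0394,0.0055,0,0.06],[0.0109,0.0394,0.0055,0,0.06],[0.0109,0.0394,0.0055,0,0.06],[0.0073,0.0263,0.0037,0,0.06],[0.0036,0.0131,0.0018,0,0.06],[0,0,0,0,0.06]]'; python3 - <<'E'
from kin import *
say([.44,.385,.165])
E
```

```text
time_s: 33.3
position: [0.4485, 0.0163, 0.2382]
time_s: 34.3
position: [0.4386, 0.3446, 0.2398]
tool_rot: [[-0.851, 0.264, -0.453], [0.234, 0.964, 0.122], [0.469, -0.002, -0.883]]
ft_force: [-0.0, -0.5, -1.7]
grip_width: 0.063
gripper_force: 44.6
to [0.44  0.385 0.165] d [-0.0268  0.0395  0.0704] rows 1.7
q [ 19.1  31.6  62.9  16.1 108.5 -53.6] tilt 27.98 @ 164.91 y@ 74.67 yz -0.0022
```

```bash
python3 nudge.py '[[-0.0089,0.0132,0.0235,0,0.06],[-0.0089,0.0132,0.0235,0,0.06],[-0.0089,0.0132,0.0235,0,0.06],[0,0,0,0,0.06],[0,0,0,8,0.06],[0,0,0,8,0.06],[0,0,0,8,0.06],[0,0,0,8,0.06],[0,0,0,8,0.06],[0,0,0,8,0.06]]'|head -2; python3 nudge.py '[[0,0,0,8,0.06],[0,0,0,8,0.06],[0,0,0,8,0.06],[0,0,0,8,0.06],[0,0,0,8,0.06],[0,0,0,8,0.06],[0,0,0,8,0.06],[0,0,0,8,0.06],[0,0,0,8,0.06],[0,0,0,8,0.06]]'|head -2; python3 nudge.py '[[0,0,0,8,0.06],[0,0,0,8,0.06],[0,0,0,8,0.06],[0,0,0,8,0.06],[0,0,0,8,0.06],[0,0,0,8,0.06],[0,0,0,4,0.06],[0,0,0,0,0.06],[0,0,0,0,0.06],[0,0,0,0,0.06]]'; python3 - <<'E'
from kin import *
say()
from rig import env;import cv2
A=env.get_image("top")["pixels"][180:300,110:270,::-1];B=env.get_image("wrist")["pixels"][:,:,::-1]
cv2.imwrite("pics/c7.png",np.hstack([cv2.resize(A,(400,300),interpolation=2),cv2.resize(B[100:,120:520],(400,300))]))
E
```

```text
time_s: 35.3
position: [0.4417, 0.3826, 0.1673]
time_s: 36.3
position: [0.4417, 0.3826, 0.1673]
time_s: 37.3
position: [0.4414, 0.3837, 0.1665]
tool_rot: [[0.852, -0.266, -0.45], [-0.235, -0.964, 0.124], [-0.467, -0.0, -0.884]]
ft_force: [0.1, -0.2, 0.0]
grip_width: 0.0629
gripper_force: 45.0
q [ 22.3  37.1  65.1  16.9 100.1 127.4] tilt 27.86 @ 164.6 y@ -105.4 yz -0.0
```

View pics/c7.png

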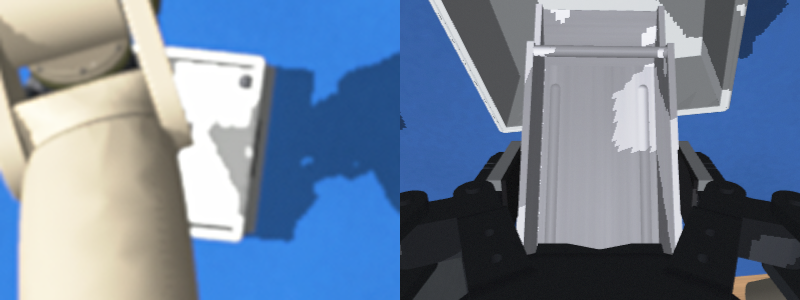

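Two sinkers have gone: bin_c is empty and one shows in the tub's corner at (245,82). Turning back level and placing it.

```bash
python3 nudge.py '[[0,0,0,-8,0.06],[0,0,0,-8,0.06],[0,0,0,-8,0.06],[0,0,0,-8,0.06],[0,0,0,-8,0.06],[0,0,0,-8,0.06],[0,0,0,-8,0.06],[0,0,0,-8,0.06],[0,0,0,-8,0.06],[0,0,0,-8,0.06]]'|head -1; python3 nudge.py '[[0,0,0,-8,0.06],[0,0,0,-8,0.06],[0,0,0,-8,0.06],[0,0,0,-8,0.06],[0,0,0,-8,0.06],[0,0,0,-8,0.06],[0,0,0,-8,0.06],[0,0,0,-8,0.06],[0,0,0,-8,0.06],[0,0,0,-8,0.06]]'|head -1; python3 nudge.py '[[0,0,0,-8,0.06],[0,0,0,-8,0.06],[0,0,0,-4,0.06],[0.014,0,-0.0265,0,0.06],[0.014,0,-0.0265,0,0.06],[0,0,0,0,0.06]]'; python3 - <<'E'
from kin import *
say([.5675,.0353,.22],[.5675,.0353,.125],[.5675,.0353,.112])
from rig import env;import cv2
B=env.get_image("wrist")["pixels"][:,:,::-1];cv2.imwrite("pics/w8.png",B)
E
```

```text
time_s: 38.4
time_s: 39.4
time_s: 40.0
position: [0.4421, 0.3847, 0.2297]
tool_rot: [[-0.855, 0.265, -0.445], [0.233, 0.964, 0.126], [0.463, 0.004, -0.887]]
ft_force: [1.0, -0.4, -0.6]
grip_width: 0.0634
gripper_force: 45.1
to [0.568 0.035 0.22 ] d [-0.1933 -0.3036 -0.0913] rows 7.4
to [0.568 0.035 0.125] d [-0.044  -0.0004  0.0842] rows 1.9
to [0.568 0.035 0.112] d [-0.006  -0.0001  0.0115] rows 0.3
q [ 22.3  34.2  59.7  17.5 107.7 -50.2] tilt 27.56 @ 164.17 y@ 74.61 yz 0.004
```

```bash
python3 nudge.py '[[-0.0242,-0.038,-0.0114,0,0.06],[-0.0242,-0.038,-0.0114,0,0.06],[-0.0242,-0.038,-0.0114,0,0.06],[-0.0242,-0.038,-0.0114,0,0.06],[-0.0242,-0.038,-0.0114,0,0.06],[-0.0242,-0.038,-0.0114,0,0.06],[-0.0242,-0.038,-0.0114,0,0.06],[-0.0242,-0.038,-0.0114,0,0.06],[0,0,0,0,0.06]]' |head -2;  python3 nudge.py '[[-0.0147,0,0.0281,0,0.06],[-0.0147,0,0.0281,0,0.06],[-0.0147,0,0.0281,0,0.06],[0,0,0,0,0.06],[0,0,0,0,0.06]]'; python3 -c "
from kin import *
say([.5675,.0353,.112],[.5675,.0353,.105])"
```

```text
time_s: 40.95
position: [0.5674, 0.0293, 0.2141]
time_s: 41.45
position: [0.5658, 0.0346, 0.1213]
tool_rot: [[-0.851, 0.266, -0.452], [0.235, 0.964, 0.124], [0.469, -0.001, -0.883]]
ft_force: [-0.0, -0.6, 0.0]
grip_width: 0.0634
gripper_force: 44.9
to [0.568 0.035 0.112] d [-0.0057  0.0011  0.0075] rows 0.2
to [0.568 0.035 0.105] d [-0.0033  0.      0.0062] rows 0.1
q [ -9.6  41.6  63.9   2.7 102.3 -84.3] tilt 27.95 @ 164.68 y@ 74.59 yz -0.0009
```

```bash
python3 nudge.py '[[-0.0057,0.0011,0.0075,0,0.06],[-0.0033,0,0.0062,0,0.06],[0,0,0,0,0.06]]'|grep -E "pos|ft"; python3 nudge.py '[[-0.0009,0,0.0018,0,0.06],[0,0,0,0,0.06]]'|grep -E "pos|ft";python3 nudge.py '[[-0.0009,0,0.0018,0,0.06],[0,0,0,0,0.06]]'|grep -E "pos|ft"; python3 nudge.py '[[-0.0005,0,0.0009,0,0.06],[0,0,0,0,0.06]]'|grep -E "pos|ft"
```

```text
position: [0.5675, 0.0351, 0.1043]
ft_force: [-0.9, -0.4, -1.5]
position: [0.5678, 0.035, 0.1031]
ft_force: [-0.2, -0.2, -0.7]
position: [0.568, 0.0352, 0.1027]
ft_force: [-0.2, 0.5, 11.9]
position: [0.568, 0.0354, 0.1026]
ft_force: [-0.5, 1.4, 17.6]
```

```bash
python3 nudge.py '[[0.0007,0,-0.0015,0,0.085],[0,0,0,0,0.085],[0,0,0,0,0.085],[0.0117,0,-0.0221,0,0.085],[0.0117,0,-0.0221,0,0.085],[0.0234,0,-0.0442,0,0.085],[0,0,0,0,0.085]]'|head -2
cat > rim.py <<'E'
import sys
from kin import *; from m import *
from rig import env
zr=float(sys.argv[1]);B=env.get_image("wrist");g=cv2.cvtColor(B["pixels"],cv2.COLOR_RGB2HSV)
m=((g[:,:,1]<60)&(g[:,:,2]>80)).astype(np.uint8);m[:,:245]=0;m[:,400:]=0;m=cv2.morphologyEx(m,cv2.MORPH_OPEN,np.ones((3,3)))
n,l,s,_=cv2.connectedComponentsWithStats(m);k=1+s[1:,4].argmax();m=l==k
ys=np.where(m[:,325])[0];vb=max(np.where(m[:,u])[0].max() for u in(310,325,340))
v1=vb-8;v2=vb-50
e=lambda v:(np.where(m[v])[0].min(),np.where(m[v])[0].max()+1)
print("bbox",s[k],"vb",vb,e(v1),e(v2))
L1,R1,L2,R2=[ray(B,(u,v),zr)[:2] for u,v in((e(v1)[0],v1),(e(v1)[1],v1),(e(v2)[0],v2),(e(v2)[1],v2))]
bk=ray(B,((e(v1)[0]+e(v1)[1])/2,vb+1),zr)[:2];d=(L1+R1)/2-(L2+R2)/2;
psi=np.radians(-15.5);xb=np.array([np.cos(psi),np.sin(psi)])
print("width",np.linalg.norm(L1-R1).round(4),np.linalg.norm(L2-R2).round(4),"yaw",np.degrees(np.arctan2(d[1],d[0])).round(1),"origin",(bk-.05*xb).round(4))
vals=[float(x) for x in sys.argv[2:]]
say(*np.array(vals).reshape(-1,3))
E
python3 rim.py .115 .4600 -.359 .184
```

```text
time_s: 43.05
position: [0.5693, 0.0349, 0.2069]
bbox [  272   164    94   172 15123] vb 335 (np.int64(272), np.int64(366)) (np.int64(273), np.int64(365))
width 0.0643 0.0645 yaw -15.4 origin [0.5663 0.0348]
to [ 0.46  -0.359  0.184] d [-0.0095 -0.4086  0.0177] rows 8.2
q [ -9.6  37.6  57.4   2.9 112.4 -83.7] tilt 27.53 @ 164.6 y@ 74.56 yz -0.0004
```

```bash
python3 nudge.py '[[-0.001,-0.0454,0.002,0,0.085],[-0.001,-0.0454,0.002,0,0.085],[-0.001,-0.0454,0.002,0,0.085],[-0.001,-0.0454,0.002,0,0.085],[-0.001,-0.0454,0.002,0,0.085],[-0.001,-0.0454,0.002,0,0.085],[-0.001,-0.0454,0.002,0,0.085],[-0.001,-0.0454,0.002,0,0.085],[-0.001,-0.0454,0.002,0,0.085],[0,0,0,0,0.085]]' | head -2; python3 rim.py .076 .4615 -.359 .0605
```

```text
time_s: 44.1
position: [0.456, -0.3631, 0.1794]
bbox [  281   179    91   165 14020] vb 343 (np.int64(282), np.int64(372)) (np.int64(282), np.int64(371))
width 0.0641 0.065 yaw -15.3 origin [ 0.4603 -0.3598]
to [ 0.462 -0.359  0.06 ] d [-0.0594  0.0028  0.1034] rows 2.4
q [ -44.4   39.9   57.   -13.7  107.6 -120. ] tilt 28.02 @ 164.32 y@ 74.35 yz 0.0003
```

```bash
python3 nudge.py '[[-0.0198,0.0009,0.0342,0,0.085],[-0.0198,0.0009,0.0342,0,0.085],[-0.0198,0.0009,0.0342,0,0.085],[0,0,0,0,0.085],[0,0,0,0,0.085]]' | head -2; python3 nudge.py '[[0,0,0,0,0.06],[0,0,0,0,0.06],[0,0,0,0,0.06],[0,0,0,0,0.06],[0,0,0,0,0.06]]' 40; python3 nudge.py '[[0.0047,0,-0.0088,0,0.06],[0.0094,0,-0.0177,0,0.06],[0.0141,0,-0.0265,0,0.06],[0.0141,0,-0.0265,0,0.06],[0.0188,0,-0.0354,0,0.06],[0.0188,0,-0.0354,0,0.06],[0.0141,0,-0.0265,0,0.06],[0,0,0,0,0.06]]'; python3 - <<'E'
from kin import *
say([.44,.385,.245])
from rig import env;import cv2
A=env.get_image("top")
from m import *
h=cv2.cvtColor(A["pixels"],cv2.COLOR_RGB2HSV);s=h[:,:,1]
m=np.zeros(s.shape,np.uint8);m[180:310,110:260]=s[180:310,110:260]<70
m=cv2.morphologyEx(m,cv2.MORPH_OPEN,np.ones((5,5)))
c=max(cv2.findContours(m,0,2)[0],key=cv2.contourArea);b=cv2.approxPolyDP(c,6,True)[:,0];p=np.array([ray(A,p,.07)[:2] for p in b]);print(p.round(3).tolist(),p.mean(0))
cv2.imwrite("pics/tub9.png",cv2.resize(A["pixels"][180:300,110:270,::-1],(640,480),interpolation=2))
E
```

```text
time_s: 44.65
position: [0.4638, -0.3568, 0.0636]
time_s: 45.15
position: [0.4643, -0.3583, 0.0658]
tool_rot: [[-0.853, 0.266, -0.448], [0.237, 0.964, 0.12], [0.464, -0.004, -0.886]]
ft_force: [1.6, -1.8, 6.8]
grip_width: 0.063
gripper_force: 43.6
time_s: 45.95
position: [0.4636, -0.3573, 0.2687]
tool_rot: [[-0.855, 0.266, -0.445], [0.239, 0.964, 0.118], [0.46, -0.005, -0.888]]
ft_force: [0.2, 0.7, -2.4]
grip_width: 0.0631
gripper_force: 44.9
to [0.44  0.385 0.245] d [0.1865 0.7093 0.1192] rows 14.9
q [ -43.8   36.9   48.   -14.7  118.6 -122.6] tilt 27.4 @ 165.13 y@ 74.56 yz -0.0052
[[0.558, 0.464], [0.375, 0.487], [0.361, 0.295], [0.526, 0.273]] [0.45497633 0.37979103]
```

```bash
python3 nudge.py '[[0.0035,0.0131,0.0022,0,0.06],[0.0069,0.0263,0.0044,0,0.06],[0.0104,0.0394,0.0066,0,0.06],[0.0104,0.0394,0.0066,0,0.06],[0.0104,0.0394,0.0066,0,0.06],[0.0104,0.0394,0.0066,0,0.06],[0.0104,0.0394,0.0066,0,0.06],[0.0104,0.0394,0.0066,0,0.06],[0.0104,0.0394,0.0066,0,0.06],[0.0104,0.0394,0.0066,0,0.06]]'|head -2; python3 nudge.py '[[0.0104,0.0394,0.0066,0,0.06],[0.0104,0.0394,0.0066,0,0.06],[0.0104,0.0394,0.0066,0,0.06],[0.0104,0.0394,0.0066,0,0.06],[0.0104,0.0394,0.0066,0,0.06],[0.0104,0.0394,0.0066,0,0.06],[0.0104,0.0394,0.0066,0,0.06],[0.0104,0.0394,0.0066,0,0.06],[0.0069,0.0263,0.0044,0,0.06],[0.0035,0.0131,0.0022,0,0.06]]' >/dev/null; python3 nudge.py '[[0,0,0,0,0.06],[0,0,0,0,0.06]]'; python3 - <<'E'
from kin import *
say([.44,.385,.165])
E
```

```text
time_s: 47.0
position: [0.45, 0.016, 0.2533]
time_s: 48.2
position: [0.4389, 0.3844, 0.2448]
tool_rot: [[-0.851, 0.267, -0.452], [0.237, 0.964, 0.123], [0.468, -0.002, -0.884]]
ft_force: [0.1, 0.5, -2.3]
grip_width: 0.0633
gripper_force: 44.9
to [0.44  0.385 0.165] d [-0.0381  0.0011  0.0701] rows 1.6
q [ 22.4  33.5  58.5  17.7 109.9 -49.3] tilt 27.92 @ 164.77 y@ 74.52 yz -0.0023
```

```bash
cat > dark.py <<'E'
from rig import env;import cv2,numpy as np,sys
B=env.get_image("wrist")["pixels"];r=B[165:330,275:367].max(2)
n,_,s,_=cv2.connectedComponentsWithStats((r<125).astype(np.uint8));print("dark",[x.tolist() for x in s[1:] if x[4]>40])
cv2.imwrite("pics/"+sys.argv[1],B[100:400,120:520,::-1])
E
python3 nudge.py '[[-0.0127,0.0004,0.0234,0,0.06],[-0.0127,0.0004,0.0234,0,0.06],[-0.0127,0.0004,0.0234,0,0.06],[0,0,0,0,0.06]]' >/dev/null; python3 dark.py d1.png; python3 nudge.py '[[0,0,0,8,0.06],[0,0,0,8,0.06],[0,0,0,8,0.06],[0,0,0,8,0.06],[0,0,0,8,0.06],[0,0,0,8,0.06],[0,0,0,8,0.06],[0,0,0,8,0.06],[0,0,0,8,0.06],[0,0,0,8,0.06]]'|head -2; python3 nudge.py '[[0,0,0,8,0.06],[0,0,0,8,0.06],[0,0,0,8,0.06],[0,0,0,8,0.06],[0,0,0,8,0.06],[0,0,0,8,0.06],[0,0,0,8,0.06],[0,0,0,8,0.06],[0,0,0,8,0.06],[0,0,0,8,0.06]]'|head -1; python3 nudge.py '[[0,0,0,8,0.06],[0,0,0,8,0.06],[0,0,0,4,0.06],[0,0,0,0,0.06],[0,0,0,0,0.06],[0,0,0,0,0.06],[0,0,0,0,0.06],[0,0,0,0,0.06]]'; python3 dark.py d2.png
```

```text
dark [[51, 9, 37, 38, 990], [62, 67, 30, 40, 944], [50, 126, 39, 39, 1219]]
time_s: 49.65
position: [0.4408, 0.3857, 0.1675]
time_s: 50.65
time_s: 51.45
position: [0.4401, 0.3862, 0.1655]
tool_rot: [[0.852, -0.266, -0.451], [-0.235, -0.964, 0.124], [-0.468, 0.001, -0.884]]
ft_force: [-0.0, 0.5, -1.7]
grip_width: 0.0635
gripper_force: 45.5
dark []
```

Bin_b's three sinkers are out. Turning back, then placing it on the stack.

```bash
python3 nudge.py '[[0,0,0,-8,0.06],[0,0,0,-8,0.06],[0,0,0,-8,0.06],[0,0,0,-8,0.06],[0,0,0,-8,0.06],[0,0,0,-8,0.06],[0,0,0,-8,0.06],[0,0,0,-8,0.06],[0,0,0,-8,0.06],[0,0,0,-8,0.06]]'|head -1; python3 nudge.py '[[0,0,0,-8,0.06],[0,0,0,-8,0.06],[0,0,0,-8,0.06],[0,0,0,-8,0.06],[0,0,0,-8,0.06],[0,0,0,-8,0.06],[0,0,0,-8,0.06],[0,0,0,-8,0.06],[0,0,0,-8,0.06],[0,0,0,-8,0.06]]'|head -1; python3 nudge.py '[[0,0,0,-8,0.06],[0,0,0,-8,0.06],[0,0,0,-4,0.06],[0.014,0,-0.0265,0,0.06],[0.014,0,-0.0265,0,0.06],[0.014,0,-0.0265,0,0.06],[0,0,0,0,0.06],[0,0,0,0,0.06]]'|head -2; python3 - <<'E'
from kin import *
say([.5701,.0348,.24],[.5701,.0348,.16])
E
```

```text
time_s: 52.5
time_s: 53.5
time_s: 54.3
position: [0.44, 0.3862, 0.2551]
to [0.57  0.035 0.24 ] d [-0.2007 -0.3042 -0.0887] rows 7.5
to [0.57  0.035 0.16 ] d [-0.0374  0.0001  0.0707] rows 1.6
q [ 22.5  33.4  57.1  17.9 111.2 -48.7] tilt 27.86 @ 164.65 y@ 74.57 yz -0.0007
```

```bash
python3 nudge.py '[[-0.0251,-0.038,-0.0111,0,0.06],[-0.0251,-0.038,-0.0111,0,0.06],[-0.0251,-0.038,-0.0111,0,0.06],[-0.0251,-0.038,-0.0111,0,0.06],[-0.0251,-0.038,-0.0111,0,0.06],[-0.0251,-0.038,-0.0111,0,0.06],[-0.0251,-0.038,-0.0111,0,0.06],[-0.0251,-0.038,-0.0111,0,0.06],[0,0,0,0,0.06]]' |head -2;  python3 nudge.py '[[-0.0125,0,0.0236,0,0.06],[-0.0125,0,0.0236,0,0.06],[-0.0125,0,0.0236,0,0.06],[0,0,0,0,0.06],[0,0,0,0,0.06]]'; python3 -c "
from kin import *
say([.5701,.0348,.15],[.5701,.0348,.143])"
```

```text
time_s: 55.2
position: [0.5713, 0.0299, 0.2374]
time_s: 55.7
position: [0.5701, 0.0351, 0.16]
tool_rot: [[-0.851, 0.266, -0.452], [0.235, 0.964, 0.124], [0.469, -0.001, -0.883]]
ft_force: [-0.2, -0.1, -1.2]
grip_width: 0.0632
gripper_force: 45.5
to [0.57  0.035 0.15 ] d [-0.0048 -0.0003  0.0087] rows 0.2
to [0.57  0.035 0.143] d [-0.0033  0.      0.0062] rows 0.1
q [ -9.5  39.9  60.4   2.8 107.5 -83.9] tilt 27.98 @ 164.69 y@ 74.58 yz -0.001
```

```bash
python3 nudge.py '[[-0.0048,-0.0003,0.0087,0,0.06],[-0.0033,0,0.0062,0,0.06],[0,0,0,0,0.06]]'|grep -E "pos|ft"; python3 nudge.py '[[-0.0009,0,0.0018,0,0.06],[0,0,0,0,0.06]]'|grep -E "pos|ft";python3 nudge.py '[[-0.0005,0,0.0009,0,0.06],[0,0,0,0,0.06]]'|grep -E "pos|ft"; python3 nudge.py '[[-0.0005,0,0.0009,0,0.06],[0,0,0,0,0.06]]'|grep -E "pos|ft"
```

```text
position: [0.5701, 0.0345, 0.1424]
ft_force: [-0.6, -0.2, -0.3]
position: [0.5705, 0.0345, 0.1413]
ft_force: [0.1, 0.5, -1.7]
position: [0.5706, 0.0345, 0.141]
ft_force: [-0.6, -0.2, 4.4]
position: [0.5707, 0.0346, 0.1409]
ft_force: [-0.0, 0.6, 9.9]
```

```bash
python3 nudge.py '[[0.0005,0,-0.001,0,0.085],[0,0,0,0,0.085],[0,0,0,0,0.085],[0.0117,0,-0.0221,0,0.085],[0.0117,0,-0.0221,0,0.085],[0.0234,0,-0.0442,0,0.085],[0,0,0,0,0.085]]'|head -2; python3 rim.py .151 .462 -.359 .15
```

```text
time_s: 57.3
position: [0.5717, 0.0344, 0.2458]
bbox [  271   164    94   169 14717] vb 332 (np.int64(272), np.int64(365)) (np.int64(273), np.int64(364))
width 0.0645 0.0647 yaw -15.4 origin [0.5673 0.0344]
to [ 0.462 -0.359  0.15 ] d [-0.0425 -0.4083  0.0826] rows 8.4
q [ -9.6  36.5  53.1   3.  117.8 -83.4] tilt 27.52 @ 164.6 y@ 74.57 yz -0.0004
```

```bash
python3 nudge.py '[[-0.0047,-0.0454,0.0092,0,0.085],[-0.0047,-0.0454,0.0092,0,0.085],[-0.0047,-0.0454,0.0092,0,0.085],[-0.0047,-0.0454,0.0092,0,0.085],[-0.0047,-0.0454,0.0092,0,0.085],[-0.0047,-0.0454,0.0092,0,0.085],[-0.0047,-0.0454,0.0092,0,0.085],[-0.0047,-0.0454,0.0092,0,0.085],[-0.0047,-0.0454,0.0092,0,0.085],[0,0,0,0,0.085]]' | head -2; python3 rim.py .04 .4615 -.359 .0265
```

```text
time_s: 58.35
position: [0.4575, -0.3632, 0.1444]
bbox [  279   178    91   164 13832] vb 341 (np.int64(279), np.int64(370)) (np.int64(280), np.int64(368))
width 0.0651 0.0646 yaw -15.2 origin [ 0.4602 -0.3611]
to [ 0.462 -0.359  0.026] d [-0.0578  0.0024  0.1038] rows 2.4
q [ -44.3   41.7   59.3  -13.4  103.7 -119. ] tilt 28.06 @ 164.27 y@ 74.35 yz 0.0007
```

```bash
python3 nudge.py '[[-0.0193,0.0004,0.0346,0,0.085],[-0.0193,0.0004,0.0346,0,0.085],[-0.0193,0.0004,0.0346,0,0.085],[0,0,0,0,0.085],[0,0,0,0,0.085]]' | head -2; python3 nudge.py '[[0,0,0,0,0.06],[0,0,0,0,0.06],[0,0,0,0,0.06],[0,0,0,0,0.06],[0,0,0,0,0.06]]' 40; python3 nudge.py '[[0.0047,0,-0.0088,0,0.06],[0.0094,0,-0.0177,0,0.06],[0.0141,0,-0.0265,0,0.06],[0.0188,0,-0.0354,0,0.06],[0.0188,0,-0.0354,0,0.06],[0.0188,0,-0.0354,0,0.06],[0.0188,0,-0.0354,0,0.06],[0.0141,0,-0.0265,0,0.06],[0,0,0,0,0.06]]'; python3 dark.py d3.png; python3 - <<'E'
from kin import *
say([.44,.385,.245])
from rig import env;import cv2
A=env.get_image("top")
from m import *
h=cv2.cvtColor(A["pixels"],cv2.COLOR_RGB2HSV);s=h[:,:,1]
m=np.zeros(s.shape,np.uint8);m[170:320,100:265]=s[170:320,100:265]<70
m=cv2.morphologyEx(m,cv2.MORPH_OPEN,np.ones((5,5)))
c=max(cv2.findContours(m,0,2)[0],key=cv2.contourArea);b=cv2.approxPolyDP(c,6,True)[:,0];p=np.array([ray(A,p,.07)[:2] for p in b]);print(p.round(3).tolist(),p.mean(0))
E
```

```text
time_s: 58.9
position: [0.4635, -0.3581, 0.0294]
time_s: 59.4
position: [0.4641, -0.3593, 0.0313]
tool_rot: [[-0.853, 0.266, -0.448], [0.237, 0.964, 0.121], [0.464, -0.003, -0.886]]
ft_force: [2.9, -0.2, 6.9]
grip_width: 0.063
gripper_force: 43.8
time_s: 60.3
position: [0.4631, -0.3585, 0.2845]
tool_rot: [[-0.855, 0.266, -0.445], [0.239, 0.964, 0.118], [0.46, -0.005, -0.888]]
ft_force: [-0.2, -0.6, -1.6]
grip_width: 0.0632
gripper_force: 44.9
dark [[57, 71, 35, 37, 909], [63, 150, 29, 15, 363]]
to [0.44  0.385 0.245] d [0.1789 0.7105 0.1323] rows 14.9
q [ -43.9   36.8   46.4  -15.   120.6 -123.3] tilt 27.62 @ 164.9 y@ 74.56 yz -0.0031
[[0.558, 0.464], [0.375, 0.487], [0.353, 0.302], [0.526, 0.273]] [0.45313645 0.38167455]
```

```bash
python3 nudge.py '[[0.0033,0.0132,0.0025,0,0.06],[0.0066,0.0263,0.0049,0,0.06],[0.0099,0.0395,0.0074,0,0.06],[0.0099,0.0395,0.0074,0,0.06],[0.0099,0.0395,0.0074,0,0.06],[0.0099,0.0395,0.0074,0,0.06],[0.0099,0.0395,0.0074,0,0.06],[0.0099,0.0395,0.0074,0,0.06],[0.0099,0.0395,0.0074,0,0.06],[0.0099,0.0395,0.0074,0,0.06]]'|head -2; python3 nudge.py '[[0.0099,0.0395,0.0074,0,0.06],[0.0099,0.0395,0.0074,0,0.06],[0.0099,0.0395,0.0074,0,0.06],[0.0099,0.0395,0.0074,0,0.06],[0.0099,0.0395,0.0074,0,0.06],[0.0099,0.0395,0.0074,0,0.06],[0.0099,0.0395,0.0074,0,0.06],[0.0099,0.0395,0.0074,0,0.06],[0.0066,0.0263,0.0049,0,0.06],[0.0033,0.0132,0.0025,0,0.06]]' >/dev/null; python3 nudge.py '[[0,0,0,0,0.06],[0,0,0,0,0.06]]'|head -2; python3 - <<'E'
from kin import *
say([.44,.385,.165])
E
```

```text
time_s: 61.4
position: [0.4505, 0.0154, 0.2603]
time_s: 62.6
position: [0.4403, 0.3844, 0.2435]
to [0.44  0.385 0.165] d [-0.0364  0.0006  0.0696] rows 1.6
q [ 22.4  33.7  58.4  17.7 109.8 -49.3] tilt 27.93 @ 164.77 y@ 74.52 yz -0.0023
```

```bash
python3 nudge.py '[[-0.0122,0.0002,0.0232,0,0.06],[-0.0122,0.0002,0.0232,0,0.06],[-0.0122,0.0002,0.0232,0,0.06],[0,0,0,0,0.06]]' >/dev/null; python3 dark.py d4.png; python3 nudge.py '[[0,0,0,8,0.06],[0,0,0,8,0.06],[0,0,0,8,0.06],[0,0,0,8,0.06],[0,0,0,8,0.06],[0,0,0,8,0.06],[0,0,0,8,0.06],[0,0,0,8,0.06],[0,0,0,8,0.06],[0,0,0,8,0.06]]'|head -2; python3 nudge.py '[[0,0,0,8,0.06],[0,0,0,8,0.06],[0,0,0,8,0.06],[0,0,0,8,0.06],[0,0,0,8,0.06],[0,0,0,8,0.06],[0,0,0,8,0.06],[0,0,0,8,0.06],[0,0,0,8,0.06],[0,0,0,8,0.06]]'|head -1; python3 nudge.py '[[0,0,0,8,0.06],[0,0,0,8,0.06],[0,0,0,4,0.06],[0,0,0,0,0.06],[0,0,0,0,0.06],[0,0,0,0,0.06],[0,0,0,0,0.06],[0,0,0,0,0.06]]'; python3 dark.py d5.png
python3 nudge.py '[[0,0,0,-8,0.06],[0,0,0,-8,0.06],[0,0,0,-8,0.06],[0,0,0,-8,0.06],[0,0,0,-8,0.06],[0,0,0,-8,0.06],[0,0,0,-8,0.06],[0,0,0,-8,0.06],[0,0,0,-8,0.06],[0,0,0,-8,0.06]]'|head -1; python3 nudge.py '[[0,0,0,-8,0.06],[0,0,0,-8,0.06],[0,0,0,-8,0.06],[0,0,0,-8,0.06],[0,0,0,-8,0.06],[0,0,0,-8,0.06],[0,0,0,-8,0.06],[0,0,0,-8,0.06],[0,0,0,-8,0.06],[0,0,0,-8,0.06]]'|head -1; python3 nudge.py '[[0,0,0,-8,0.06],[0,0,0,-8,0.06],[0,0,0,-4,0.06],[0.0188,0,-0.0354,0,0.06],[0.0188,0,-0.0354,0,0.06],[0.0188,0,-0.0354,0,0.06],[0,0,0,0,0.06],[0,0,0,0,0.06]]'|head -2; python3 dark.py d6.png
```

```text
dark [[40, 71, 37, 38, 1031], [48, 117, 39, 40, 1206]]
time_s: 64.05
position: [0.4409, 0.3855, 0.1675]
time_s: 65.05
time_s: 65.85
position: [0.4402, 0.386, 0.1655]
tool_rot: [[0.852, -0.266, -0.451], [-0.235, -0.964, 0.124], [-0.468, 0.001, -0.884]]
ft_force: [-0.7, -0.5, -1.0]
grip_width: 0.063
gripper_force: 45.3
dark []
time_s: 66.9
time_s: 67.9
time_s: 68.7
position: [0.44, 0.3862, 0.2858]
dark []
```

```bash
python3 - <<'E'
from kin import *
say([.5703,.0345,.27],[.5703,.0345,.2])
E
```

```text
to [0.57  0.034 0.27 ] d [-0.201  -0.3041 -0.0893] rows 7.5
to [0.57  0.034 0.2  ] d [-0.0328  0.0001  0.0618] rows 1.4
q [ 22.5  32.5  53.8  18.5 115.2 -47.3] tilt 27.95 @ 164.78 y@ 74.56 yz -0.002
```

```bash
python3 nudge.py '[[-0.0251,-0.038,-0.0112,0,0.06],[-0.0251,-0.038,-0.0112,0,0.06],[-0.0251,-0.038,-0.0112,0,0.06],[-0.0251,-0.038,-0.0112,0,0.06],[-0.0251,-0.038,-0.0112,0,0.06],[-0.0251,-0.038,-0.0112,0,0.06],[-0.0251,-0.038,-0.0112,0,0.06],[-0.0251,-0.038,-0.0112,0,0.06],[0,0,0,0,0.06]]' |head -2;  python3 nudge.py '[[-0.0109,0,0.0206,0,0.06],[-0.0109,0,0.0206,0,0.06],[-0.0109,0,0.0206,0,0.06],[0,0,0,0,0.06],[0,0,0,0,0.06]]'; python3 -c "
from kin import *
say([.5703,.0345,.187],[.5703,.0345,.180])"
```

```text
time_s: 69.65
position: [0.5716, 0.0297, 0.2682]
time_s: 70.15
position: [0.5703, 0.035, 0.2011]
tool_rot: [[-0.851, 0.266, -0.453], [0.235, 0.964, 0.124], [0.469, -0.001, -0.883]]
ft_force: [0.1, 0.1, -1.0]
grip_width: 0.0633
gripper_force: 45.2
to [0.57  0.034 0.187] d [-0.0067 -0.0005  0.0124] rows 0.3
to [0.57  0.034 0.18 ] d [-0.0033  0.      0.0062] rows 0.1
q [ -9.5  38.1  57.    2.9 112.7 -83.7] tilt 27.98 @ 164.69 y@ 74.58 yz -0.001
```

```bash
python3 nudge.py '[[-0.0067,-0.0005,0.0124,0,0.06],[-0.0033,0,0.0062,0,0.06],[0,0,0,0,0.06]]'|grep -E "pos|ft"; python3 nudge.py '[[-0.0009,0,0.0018,0,0.06],[0,0,0,0,0.06]]'|grep -E "pos|ft";python3 nudge.py '[[-0.0005,0,0.0009,0,0.06],[0,0,0,0,0.06]]'|grep -E "pos|ft"; python3 nudge.py '[[-0.0005,0,0.0009,0,0.06],[0,0,0,0,0.06]]'|grep -E "pos|ft"
```

```text
position: [0.5703, 0.0343, 0.1801]
ft_force: [-1.3, 0.3, -1.5]
position: [0.5706, 0.0342, 0.1787]
ft_force: [0.1, 0.3, -0.8]
position: [0.5706, 0.0341, 0.1783]
ft_force: [0.1, -0.5, 5.6]
position: [0.5707, 0.034, 0.1782]
ft_force: [0.1, -0.2, 10.8]
```

Contact where expected. Release, back off, and look.

```bash
python3 nudge.py '[[0.0005,0,-0.001,0,0.085],[0,0,0,0,0.085],[0,0,0,0,0.085],[0.0117,0,-0.0221,0,0.085],[0.0117,0,-0.0221,0,0.085],[0.0234,0,-0.0442,0,0.085],[0,0,0,0,0.085]]'|head -2; python3 rim.py .187 .4 -.3 .35; python3 nudge.py '[[0.03,-0.035,0,0,0.085],[0.03,-0.035,0,0,0.085],[0.03,-0.035,0,0,0.085],[0.03,-0.035,0,0,0.085],[0.03,-0.035,0,0,0.085],[0.03,-0.035,0,0,0.085],[0.03,-0.035,0,0,0.085],[0,0,0,0,0.085]]'|head -2; python3 - <<'E'
from rig import env;import cv2,numpy as np
A=env.get_image("top")["pixels"][:,:,::-1];B=env.get_image("side")["pixels"][:,:,::-1]
a=cv2.resize(A[120:290,120:370],(500,340),interpolation=2);b=cv2.resize(B[150:280,230:390],(300,244),interpolation=2)
o=np.zeros((590,800,3),np.uint8);o[:340,:500]=a;o[:244,500:]=b;o[345:585,:400]=cv2.resize(B,(400,250))[:240];o[345:585,405:755]=cv2.resize(A[190:290,130:240],(350,240),interpolation=2);cv2.imwrite("pics/f.png",o)
E
```

```text
time_s: 71.75
position: [0.5715, 0.0342, 0.283]
bbox [  273   165    93   167 14506] vb 331 (np.int64(273), np.int64(365)) (np.int64(274), np.int64(364))
width 0.0642 0.0643 yaw -15.4 origin [0.5668 0.0346]
to [ 0.4  -0.3   0.35] d [ 0.0998 -0.3677 -0.027 ] rows 7.6
q [ -9.6  35.5  49.1   3.2 122.8 -83.1] tilt 27.52 @ 164.6 y@ 74.57 yz -0.0002
time_s: 72.6
position: [0.324, -0.1541, 0.3766]
```

View pics/f.png

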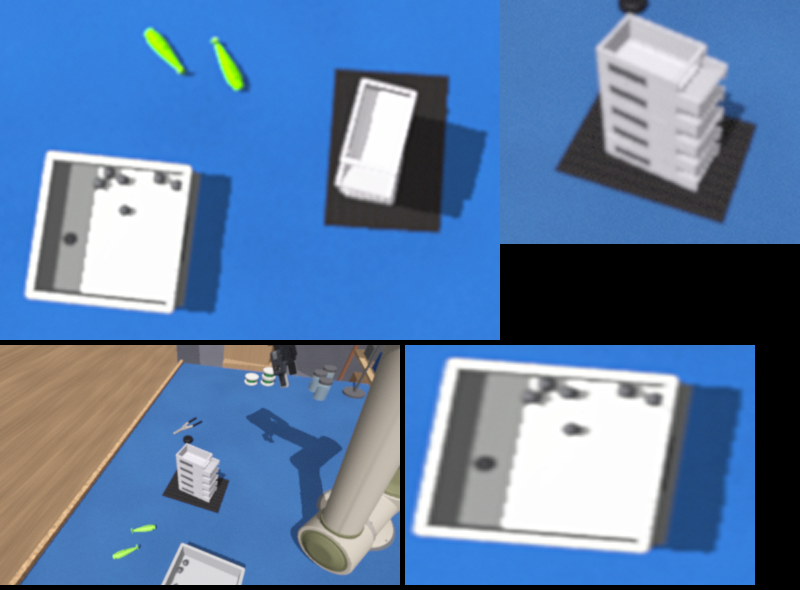

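The final picture shows five bins squarely piled on the mat. Seven sinkers lie in the tub (2 + 3 + 2), at crop pixels (533,397), (547,385), (568,393), (628,390), (653,397), (572,430) and (485,463). The lures, pliers and cap are undisturbed.

```bash
python3 -c "
from rig import env
print(env.close_job())"
```

```text
the job is handed in; nothing more can be done
None
```

The job is handed in at about 73 s on the robot's clock: all seven sinkers lie in the tub, the five empty bins stand squarely in one pile about 1 cm from the middle of the mat, and the lures, pliers and reel cap look untouched.

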